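# Chock the cable reel on its sloping rack

## Task

Put the empty cable reel away on the sloping rack without letting it roll. First thread the flat stop bar over the rack's two pins until it lies flush on the deck; then take the reel from its cradle, set it down on the deck just uphill of the bar, squarely across the slope and about midway along the bar, and press it gently down the slope until you feel both its flanges bear on the bar, and only then let go, so that it stays there. Leave the jar, the mug and the screwdriver where they are.

Things in the scene. Friction and masses are not known exactly. Their poses are not given: they have to be found in the camera images.
- deck: Grey deck of the fixed rack, 220 x 200 x 12 mm, sloping 0.21 rad. Origin on its upper surface midway between its two pins, 52 mm above the table; x up the slope (roughly towards the robot), y across it (roughly to the robot's right), z square out of the deck. It runs from x = -70 mm (low, open edge) to +150 mm (high edge, lip 18 mm high and 10 mm thick), y = -100 to +100 mm.
- pin_a (a point): Tip of one of the deck's two steel pins, at deck x = 0, y = +55 mm. Both stand square to the deck, 11 mm in diameter, 24 mm high, the last 4 mm tapered to 6 mm.
- pin_b (a point): Tip of the other pin, at deck x = 0, y = -55 mm.
- bar: Stop bar: loose flat plywood bar 44 x 150 x 16 mm (x, y, z), 0.12 kg, on the table to one side of the rack. Two round 14 mm through-holes at y = -55 and +55 mm on its centre line. Origin at its centre, z out of its flat face; the same either way round or up. Home on the pins, its centre is 8 mm above the deck.
- reel: Empty cable reel, loose, about 0.3 kg (varies), 110 mm long: two plywood flanges 80 mm in diameter, 10 mm thick, on a black core 40 mm in diameter. Origin at its centre, y its axis; x and z turn as it rolls. Starts level in the cradle, centre 51 mm above the table. Against the seated bar its axis is 40 mm above the deck and 54 mm uphill of the pins, both flanges on the bar's upper uphill edge.
- cradle: Fixed low wooden cradle for the reel, base 110 x 130 x 6 mm, two strips along y, 12 mm wide, rising to 16 mm above the table, inner faces 40 mm apart. Origin at the centre of its underside. The reel starts in it, axis along y. Cradle and bar are on opposite sides of the rack; which is where varies.
- jar: Bystander: white jar with a blue lid, 72 mm in diameter, 110 mm high; origin at the centre of its underside.
- mug: Bystander: white mug, 80 mm in diameter plus its handle, 90 mm high; origin at the centre of its underside.
- driver: Bystander: screwdriver lying on the table, 180 mm long along its x; origin under its middle, near the table.
There are look-alikes about, which are no part of the job. Several things have the shape of the bar; the one meant has the colours described above.

How it is judged:
By the outcome, as a careful person would: the job done as asked, in the order asked, and still so for the second after the job is handed in, with the robot touching nothing.
It also fails if it takes over 72 s, if anything falls off the work surface, if the arm or the gripper's body presses on something with over 40 N, if the wrist force passes 120 N, or if a joint passes its speed limit or range.

## Robot

A 6-joint arm with a two-finger parallel gripper is mounted at the origin on the work surface. World frame = base frame: x ahead of the robot, y to its left, z up, the work surface at z = 0. Lengths are in m, angles in rad, forces in N, time in s.
With the tool pointing down it reaches from about 0.4 to 0.825 m from the base axis. Payload 7 kg.
Tool frame: the origin (TCP) lies on the centre line of the jaws, within the pads' length; the fingertips stand 25 mm ahead of it and the grasp point (between the pads) lies 6 mm ahead of it; z points along the fingers, y is the direction in which the jaws open and shut (so a half turn about z gives the same grasp; the last joint's range is limited). The gripper opens to 88 mm and grips with 3 to 60 N. Pads are 19 mm wide; open, the fingers measure 130 mm over their backs; the gripper's body (78 mm by 193 mm) begins 47 mm behind the grasp point.
Start: joints at [-0.947, 0.359, 0.012, 0, -1.224, -0.288], TCP at [0.222, -0.637, 0.23] pointing down, gripper open.
Joint ranges: [-3.07, 3.07], [-1.43, 2.12], [-1.02, 1.25], [-3.03, 1.67], [-3.05, -0], [-3.03, 3.03]. Speed limits (rad/s): [2.39, 2.39, 3.01, 3.14, 3.14, 3.14].

## Interface

Orientations are given as [roll, pitch, yaw] about the fixed x, y, z axes, in that order (R = Rz(yaw) Ry(pitch) Rx(roll)).
In Python, from station import * gives the robot as it stands. The module is installed in compiled form; this text tells all that it offers.
- The arm moves only by the tool step_arm, never from a script. Its argument "commands" is text: rows parted by semicolons, each of 6 numbers parted by spaces: the shift along the tool's x, y, z in mm, then the turn, a rotation vector about the tool's x, y, z in rad. A call has 1 to 8 rows; each row shifts and turns the commanded pose from where the row before left it, along the tool's axes as they then stand; what a row does not reach is not made up. A row lasts 1/8 s, in which the tool goes at most 62.5 mm and 10.7 degrees, less where a joint would pass 70% of its speed; a pose out of reach is approached as far as the arm can. A call is refused whole if a number of a shift passes 62.5 or a number of a turn 0.188, either way. A call with a gripper value outside its range is refused whole. "jaw" is the finger opening in mm, from 0 to 87.6, set as the call begins (left out, the last holds). The fingers move at their own pace and stop on an object; "grip_force" is the grip in N (left out, the last holds). Time passes only in rows, so rows that do not move let the fingers close. It gives the time, the measured TCP pose, the force and the opening at its end, in the units of the state.
- get_state(): the state, without advancing time (a new reading comes with each control period).
- grab_frame(name): name is "side" or "top"; returns a dict with "frame" (384x512x3 uint8, red, green, blue), "fovy" (degrees; the focal length in pixels is half the picture's height over the tangent of half this angle, whatever the lens; pixels are square), "cx", "cy" (the principal point, pixels), "rvec" (rotation vector, rad) and "tvec" (3), from world to camera coordinates, as OpenCV has them. Camera axes: x right, y down, z forward; pixel columns grow to the right and rows downward; lengths in m; the calibration is good to about 2 mm. A picture is of the moment at which its call begins. There is no depth.
- job_done(): hands the job in, once; it reports no verdict.
Trained networks look in a picture, given as the dict that the camera call returned (one of the last four; its "shot" number tells which), for a name from the list of things; names that differ only in an ending like _2 or _b are one class to them, and where a whole thing is asked for, a point or a joint stands for the part that bears it (a point fixed in the world has none). Each returns a list of dicts, best first, with "conf" (0 to 1); they miss things now and then, are a little off and sometimes report something else, mostly with a low value. They report only what shows in the picture. A call takes as long as a camera call. They do not tell look-alikes from the thing itself.
- recognise(picture, name): "pixel" ([column, row] in pixels, amid what is visible of it).
The state is a dict: "t": time; "q": joint angles; "qd": joint speeds; "joint_efforts": joint torques, N m; "eef_pos": TCP position; "ee_rot": TCP orientation; "force": force on the tool from outside, world axes, zero at the start; "moment": the same for the moment, N m; "width": finger opening in m.
Only numpy, scipy, OpenCV 4.12 (cv2) and the standard library are available. Lean on these libraries where they do the work, as an engineer would, in place of code of your own. Each camera call takes 0.05 s, during which the arm holds its last target.

## Working session

There is one attempt and no reset: what is moved stays moved. The work goes in short steps, Python scripts to look and compute and a tool call to move; the robot and the scene stay as the last step left them, time stands still between calls to the robot, and variables do not carry over. Pictures are saved under pics/ and viewed, and the job is handed in when it is done.

Besides the shell and the picture viewer there is one more tool, called after "Request:" as a command line: name --argument value ..., lists and objects as JSON in quotes. step_arm: Moves the arm, as the interface text tells. Its arguments: {"type":"object","properties":{"commands":{"type":"string"},"jaw":{"type":"number"},"grip_force":{"type":"number"}},"required":["commands"]}

```bash
mkdir -p pics; cat > h.py <<'E'
from station import *
import numpy as np, cv2
from scipy.spatial.transform import Rotation as Rn
def cam(d):
    h=d["frame"].shape[0]; f=h/2/np.tan(np.radians(d["fovy"])/2)
    K=np.array([[f,0,d["cx"]],[0,f,d["cy"]],[0,0,1]]); R=cv2.Rodrigues(np.array(d["rvec"],float))[0]
    return K,R,np.array(d["tvec"],float).ravel()
def proj(d,P):
    K,R,t=cam(d); P=np.atleast_2d(P); c=(R@P.T).T+t; p=(K@c.T).T; return p[:,:2]/p[:,2:]
def ray(d,px):
    K,R,t=cam(d); v=R.T@np.linalg.inv(K)@np.array([px[0],px[1],1.]); return -R.T@t, v/np.linalg.norm(v)
def atz(d,px,z):
    o,v=ray(d,px); return o+v*(z-o[2])/v[2]
def save(d,n,box=None,s=1):
    im=d["frame"][:,:,::-1]
    if box: im=im[box[1]:box[3],box[0]:box[2]]
    cv2.imwrite("pics/"+n,cv2.resize(im,None,fx=s,fy=s,interpolation=cv2.INTER_CUBIC))
def rpy(r): return Rn.from_euler('xyz',r)
E
python3 - <<'E'
from h import *
np.set_printoptions(precision=4,suppress=True)
print({k:np.round(v,4) for k,v in get_state().items()})
for n in ("side","top"):
    d=grab_frame(n); save(d,n+"0.png",s=1.5); print(n,d["fovy"],d["cx"],d["cy"],-cam(d)[1].T@cam(d)[2]); np.save(n+"0.npy",d,allow_pickle=True)
    for k in ("deck","pin_a","bar","reel","cradle","jar","mug","driver"):
        print(k,[(np.round(r["pixel"]),round(r["conf"],2)) for r in recognise(d,k)])
E
```

```text
{'t': np.float64(0.0), 'q': array([-0.9469,  0.3594,  0.011 , -0.0004, -1.2241, -0.2881]), 'qd': array([ 0.0002, -0.0013,  0.0021,  0.    , -0.    , -0.0018]), 'joint_efforts': array([ -0.0003, -58.2708,  29.3076,   6.9976,   0.0072,  -0.0001]), 'eef_pos': array([ 0.2223, -0.6368,  0.2293]), 'ee_rot': array([ 3.1399, -0.0001, -2.8059]), 'force': array([ 0.2228,  0.1666, -0.2528]), 'moment': array([0.0017, 0.0138, 0.0216]), 'width': np.float64(0.0876)}
side 48.60478985583761 248.11420105238483 189.82654022543588 [0.0898 1.0195 0.6894]
deck [(array([273., 188.]), 0.71), (array([217., 260.]), 0.55)]
pin_a [(array([273., 185.]), 0.7)]
bar [(array([284., 291.]), 0.87), (array([220., 264.]), 0.7), (array([202., 328.]), 0.64)]
reel [(array([304., 149.]), 0.61)]
cradle [(array([311., 166.]), 0.91)]
jar [(array([161., 221.]), 0.65)]
mug [(array([259., 143.]), 0.93)]
driver [(array([184., 174.]), 0.78), (array([311., 164.]), 0.26)]
top 53.12623011621408 254.07168155254678 190.83934723726043 [0.4269 0.0962 1.1794]
deck [(array([282., 208.]), 0.7)]
pin_a [(array([284., 204.]), 0.62)]
bar [(array([182., 208.]), 0.89), (array([115., 231.]), 0.76), (array([174., 265.]), 0.63)]
reel [(array([394., 210.]), 0.96)]
cradle [(array([390., 215.]), 0.82)]
jar [(array([186., 141.]), 0.56)]
mug [(array([393., 147.]), 0.68), (array([284., 207.]), 0.32)]
driver [(array([292., 106.]), 0.74)]
```

View pics/side0.png

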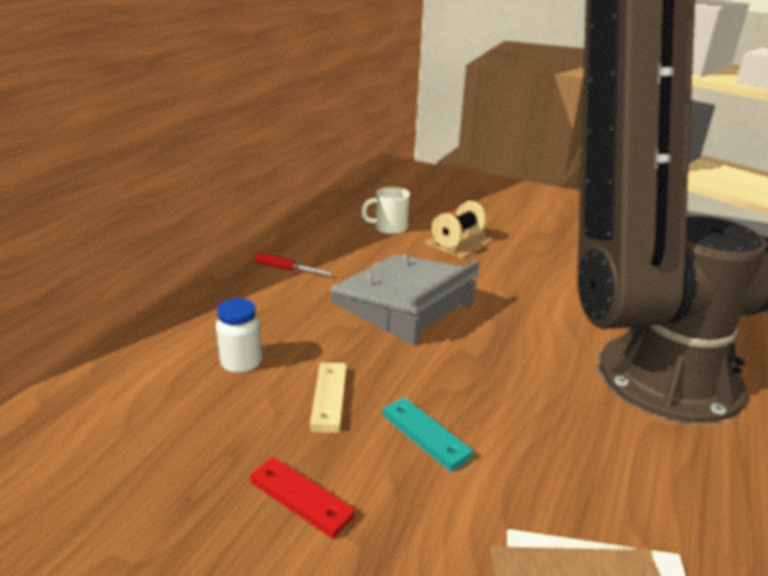

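View pics/top0.png

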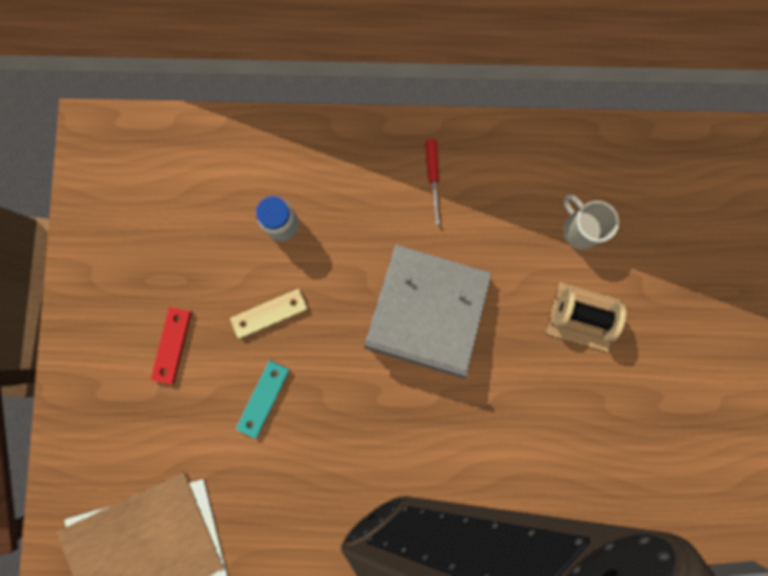

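Side and top show three bar-shaped objects: cream plywood at top px (180,209), teal at (175,266), red at (114,231). The reel is at top (394,210), the pins are at (274,190) and (310,200). By the description (plywood) I pick the cream one, and check it in a crop.

```bash
python3 - <<'E'
from h import *
a=np.load("top0.npy",allow_pickle=True).item()
save(a,"c_bar.png",(145,185,215,235),10)
save(a,"c_deck.png",(235,155,335,255),6)
save(a,"c_reel.png",(355,180,425,240),10)
b=np.load("side0.npy",allow_pickle=True).item()
save(b,"s_mid.png",(200,120,330,230),6)
save(b,"s_bar.png",(190,230,260,300),8)
print(atz(a,(180,209),.016),atz(b,(219,263),.016))
E
```

```text
[0.49093723 0.32306242 0.016     ] [0.4893875  0.33699706 0.016     ]
```

View pics/c_bar.png

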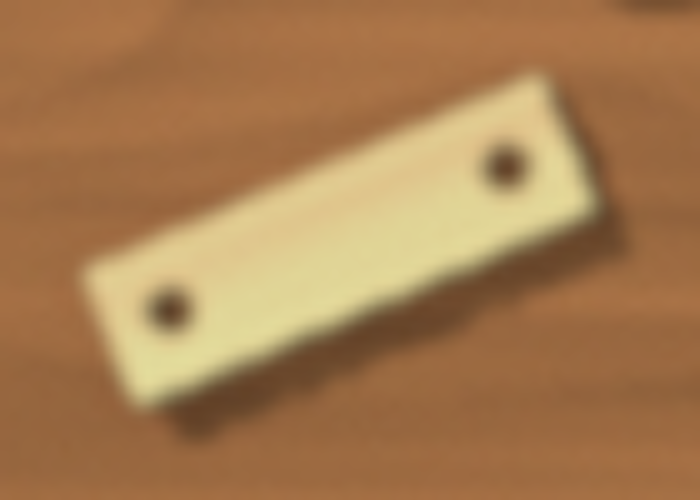

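View pics/c_deck.png

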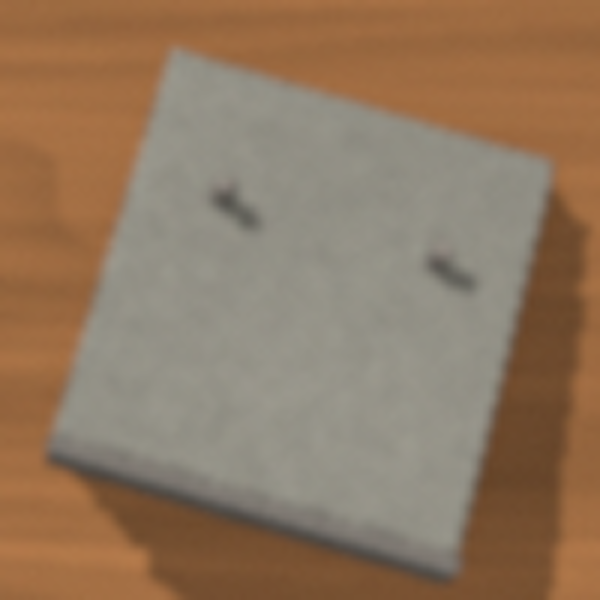

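View pics/c_reel.png

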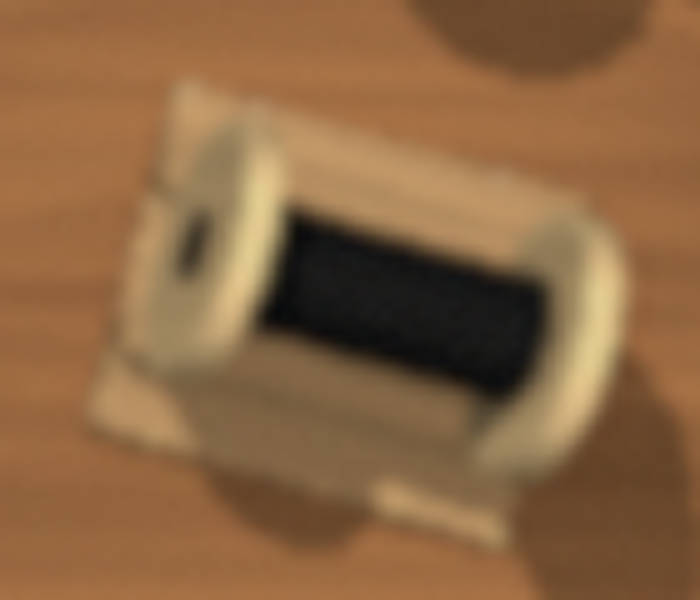

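View pics/s_mid.png

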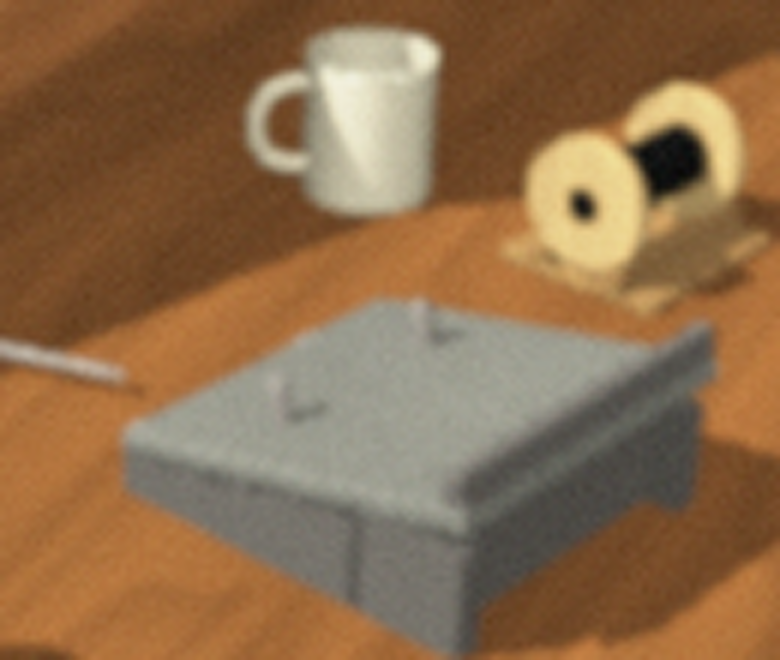

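View pics/s_bar.png

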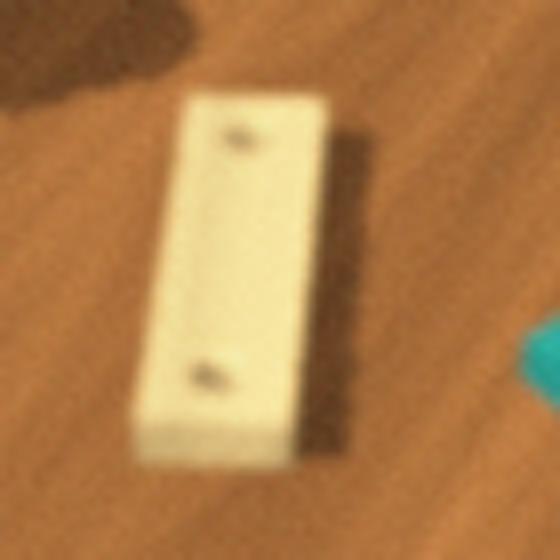

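```bash
cat > fit.py <<'E'
from h import *
from scipy.optimize import least_squares
a=np.load("top0.npy",allow_pickle=True).item(); b=np.load("side0.npy",allow_pickle=True).item()
def px(p,off,s): return (np.array(p,float)+.5)/s-.5+np.array(off)
def fit(model,obs,x0):
    def f(x):
        r=[]
        for d,P,p in obs: r.append(proj(d,model(x,np.array(P,float)))[0]-p)
        return np.concatenate(r)
    s=least_squares(f,x0,loss='soft_l1'); return s.x,f(s.x).reshape(-1,2)
def mdeck(x,P): return np.array([x[0],x[1],.052])+(Rn.from_euler('z',x[2])*Rn.from_euler('y',-.21)).apply(P/1000)
def mflat(z): return lambda x,P: np.array([x[0],x[1],z])+Rn.from_euler('z',x[2]).apply(P/1000)
T=lambda p,o,s:px(p,o,s)
np.set_printoptions(precision=4,suppress=True)
od=(235,155); os_=(200,120)
obsd=[(a,(-70,-100,0),px((175,48),od,6)),(a,(-70,100,0),px((552,158),od,6)),
 (b,(-70,-100,0),px((125,432),os_,6)),(b,(-70,100,0),px((378,300),os_,6)),
 (b,(0,-55,24),px((275,375),os_,6)),(b,(0,55,24),px((415,303),os_,6)),
 (b,(150,100,18),px((715,325),os_,6)),
 (a,(0,-55,24),px((229,184),od,6)),(a,(0,55,24),px((446,250),od,6)),]
if __name__=="__main__":
    def show(n,model,obs,x0):
        for lab,o in (("both",obs),("top",[q for q in obs if q[0] is a]),("side",[q for q in obs if q[0] is b])):
            x,r=fit(model,o,x0); print(n,lab,x); 
            if lab=="both": print(r.round(1).tolist())
        return fit(model,obs,x0)[0]
    xd=show("deck",mdeck,obsd,[.5,.05,np.pi])
    ob=(145,185); sb=(190,230)
    # bar: local y along length
    obsb=[(a,(0,55,8),px((506,165),ob,10)),(a,(0,-55,8),px((170,308),ob,10)),
     (a,(22,75,8),px((545,72),ob,10)),(a,(-22,75,8),px((600,210),ob,10)),(a,(-22,-75,8),px((138,410),ob,10)),(a,(22,-75,8),px((82,270),ob,10)),
     (b,(0,55,8),px((238,138),sb,8)),(b,(0,-55,8),px((209,376),sb,8)),
     (b,(22,75,8),px((185,95),sb,8)),(b,(-22,75,8),px((328,95),sb,8)),(b,(22,-75,8),px((136,424),sb,8)),(b,(-22,-75,8),px((295,430),sb,8))]
    xb=show("bar",mflat(.008),obsb,[.49,.32,-1.9+np.pi])
    # cradle base corners & reel
    oc=(355,180)
    obsc=[(a,(-55,-65,6),px((180,85),oc,10)),(a,(55,-65,6),px((88,420),oc,10)),(a,(55,65,6),px((505,550),oc,10)),
      (b,(-55,-65,6),px((503,245),os_,6)),(b,(55,-65,6),px((650,310),os_,6)),(b,(55,65,6),px((775,240),os_,6))]
    xc=show("cradle",mflat(0),obsc,[.48,-.2,np.pi-.27])
    np.savez("fit.npz",d=xd,b=xb,c=xc)
    for d,n,boxs in((a,"top",[((145,185,215,235),9),((235,155,335,255),6),((355,180,425,240),9)]),(b,"side",[((200,120,330,230),6),((190,230,260,300),8)])):
        for i,(bx,s) in enumerate(boxs):
            im=cv2.resize(d["frame"][bx[1]:bx[3],bx[0]:bx[2],::-1],None,fx=s,fy=s,interpolation=cv2.INTER_CUBIC)
            def L(P):
                q=proj(d,P); q=((q-np.array(bx[:2])+.5)*s-.5); cv2.polylines(im,[np.int32(np.round(q*8))],False,(255,0,255),1,cv2.LINE_AA,3)
            M=lambda m,x,Ps:np.array([m(x,np.array(p,float)) for p in Ps])
            L(M(mdeck,xd,[(-70,-100,0),(-70,100,0),(140,100,0),(140,100,18),(150,100,18),(150,-100,18),(140,-100,18),(140,-100,0),(-70,-100,0)]))
            L(M(mdeck,xd,[(140,-100,18),(140,100,18)]))
            for y in(-55,55):
                L(M(mdeck,xd,[(0,y,0),(0,y,24)])); th=np.linspace(0,6.3,20); L(M(mdeck,xd,[(5.5*np.cos(t),y+5.5*np.sin(t),0) for t in th]))
            for z in (-8,8): L(M(mflat(.008),xb,[(-22,-75,z),(22,-75,z),(22,75,z),(-22,75,z),(-22,-75,z)]))
            L(M(mflat(0),xc,[(-55,-65,6),(55,-65,6),(55,65,6),(-55,65,6),(-55,-65,6)]))
            th=np.linspace(0,6.3,40)
            for y in(-55,-45,45,55): L(M(mflat(.051),xc,[(40*np.cos(t),y,40*np.sin(t)) for t in th]))
            cv2.imwrite(f"pics/ov_{n}{i}.png",im)
E
python3 fit.py; cd pics; python3 -c "
import cv2,numpy as np
def p(l,o):
    h=max(i.shape[0] for i in l); m=np.hstack([cv2.copyMakeBorder(i,0,h-i.shape[0],0,4,0) for i in l]); s=min(1,800/m.shape[1]); cv2.imwrite(o,cv2.resize(m,None,fx=s,fy=s,interpolation=3))
r=cv2.imread
p([r('ov_top0.png'),r('ov_top2.png')],'ovA.png')"
```

```text
deck both [ 0.5432 -0.0035  2.8723]
[[-0.9, -0.4], [0.3, 0.0], [-0.5, -0.4], [0.5, -0.8], [0.7, -0.0], [1.2, -0.7], [0.4, -0.6], [-0.9, -0.3], [-0.4, -0.5]]
deck top [ 0.5423 -0.005   2.8741]
deck side [ 0.5433 -0.0001  2.8732]
bar both [0.4949 0.3305 3.5671]
[[-0.8, -0.5], [-0.8, -0.5], [4.2, 12.8], [-6.8, -14.2], [-6.4, -14.8], [4.6, 12.6], [1.1, -0.3], [0.4, -0.3], [17.0, 0.6], [-18.0, -0.1], [18.3, 0.1], [-20.9, -1.4]]
bar top [0.4933 0.3281 3.5407]
bar side [0.5484 0.2388 0.6318]
cradle both [ 0.4986 -0.3122  2.8633]
[[0.1, -0.5], [-0.1, 0.3], [-0.5, -0.1], [-0.2, 0.1], [0.4, -0.5], [0.4, -0.8]]
cradle top [ 0.4984 -0.3126  2.8689]
cradle side [ 0.4979 -0.3093  2.8465]
```

View pics/ovA.png

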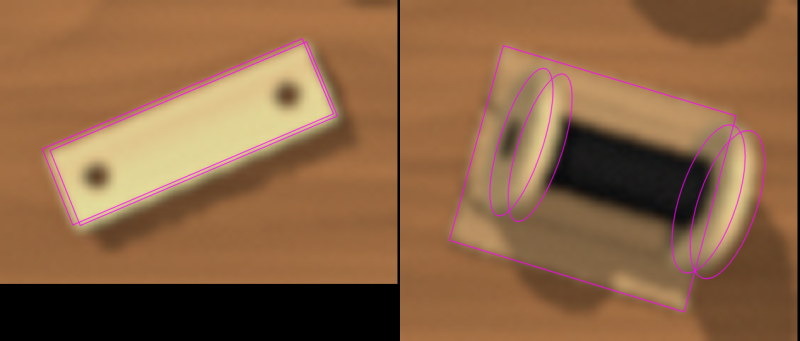

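View pics/ov_top1.png

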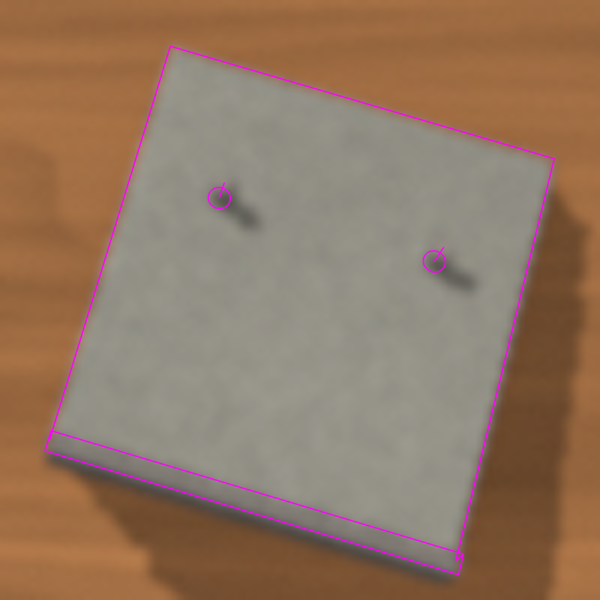

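View pics/ov_side0.png

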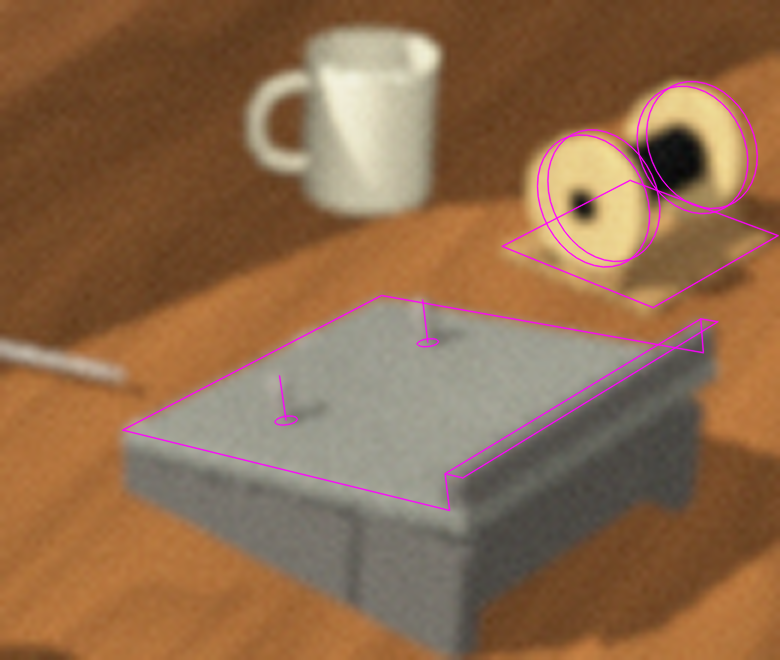

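The crop confirms that the cream bar at top (180,209) has two holes and plywood colour. The overlay fits the deck within about 1 px. I had the bar's corner labels mirrored, so I'll fix that, refit the reel separately and check lens straightness.

```bash
sed -i 's/(a,(22,75,8),px((545,72)/(a,(-22,75,8),px((545,72)/; s/(a,(-22,75,8),px((600/(a,(22,75,8),px((600/; s/(a,(-22,-75,8),px((138/(a,(22,-75,8),px((138/; s/(a,(22,-75,8),px((82/(a,(-22,-75,8),px((82/; s/(b,(22,75,8),px((185/(b,(-22,75,8),px((185/; s/(b,(-22,75,8),px((328/(b,(22,75,8),px((328/; s/(b,(22,-75,8),px((136/(b,(-22,-75,8),px((136/; s/(b,(-22,-75,8),px((295/(b,(22,-75,8),px((295/' fit.py; python3 fit.py|grep -A1 bar
python3 - <<'E'
from h import *
a=np.load("top0.npy",allow_pickle=True).item();b=np.load("side0.npy",allow_pickle=True).item()
g=cv2.cvtColor(a["frame"],cv2.COLOR_RGB2GRAY).astype(float); g=cv2.GaussianBlur(g,(0,0),1)
# left table edge: rows 75..370, cols 10..45: strongest positive horizontal gradient
pts=[]
for r in range(75,300,15):
    c0=int(40-(r-66)*27/318); gx=np.gradient(g[r]); seg=gx[c0-8:c0+9]; k=np.argmax(np.abs(seg)); 
    w=np.abs(seg)**2; pts.append((r,(w*np.arange(c0-8,c0+9)).sum()/w.sum()))
p=np.array(pts);f=np.polyfit(p[:,0],p[:,1],1); print("left",(p[:,1]-np.polyval(f,p[:,0])).round(1))
pts=[]
for c in range(50,510,25):
    gy=np.gradient(g[:,c]); seg=gy[58:82]; w=np.abs(seg)**2; pts.append((c,(w*np.arange(58,82)).sum()/w.sum()))
p=np.array(pts);f=np.polyfit(p[:,0],p[:,1],1); print("top",(p[:,1]-np.polyval(f,p[:,0])).round(1))
E
```

```text
bar both [0.4933 0.329  3.5753]
[[-0.3, -0.1], [-0.2, 0.1], [-1.0, -0.1], [-0.9, -0.7], [-0.4, -0.7], [-0.3, -0.1], [1.8, -0.4], [1.5, -0.5], [0.5, -0.2], [-0.3, 0.4], [0.2, -0.8], [-0.3, -0.8]]
bar top [0.4926 0.3273 3.5695]
bar side [0.5426 0.2498 1.2105]
cradle both [ 0.4986 -0.3122  2.8633]
left [ 1.3  0.8  0.7  0.8  0.8 -5.1 -1.7 -0.2  0.5  0.6  0.2 -0.2  0.4  0.5
  0.6]
top [-3.5 -3.  -3.1 -1.4  6.8  3.   1.3  0.8  1.  -0.3  1.7  2.3 -2.5  1.3
 -0.3  1.1 -2.5 -1.5 -1.4]
```

View pics/ov_side1.png

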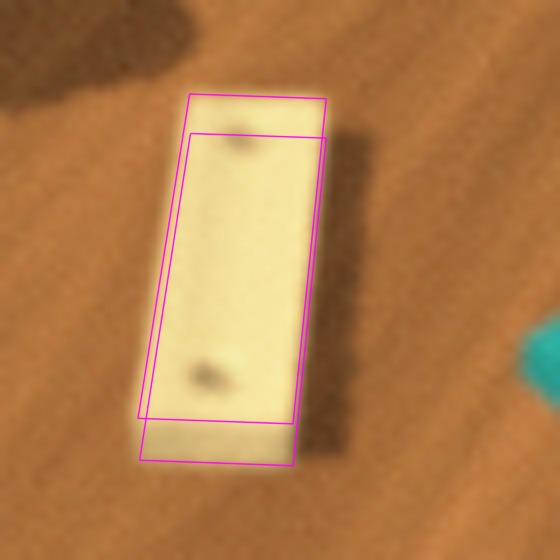

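```bash
cat > plan.py <<'E'
from h import *
np.set_printoptions(precision=4,suppress=True)
def Rdown(yaw): return Rn.from_euler('xyz',[np.pi,0,yaw])
def rows(p0,R0,p1,R1,n,dec=1):
    dr=(R0.inv()*R1).as_rotvec(); out=[]
    for i in range(n):
        Ra=R0*Rn.from_rotvec(dr*i/n); d=Ra.inv().apply((p1-p0)/n*1000)
        out.append(" ".join(f"{v:.{dec}f}" for v in d)+" "+" ".join(f"{v:.3f}" for v in dr/n))
    return "; ".join(out)
def cur():
    s=get_state(); return np.array(s["eef_pos"]),rpy(s["ee_rot"])
def go(segs):
    p,R=cur(); print("at",p,R.as_euler('xyz'))
    for q,Q,n in segs:
        q=np.array(q,float); print(rows(p,R,q,Q,n)); p,R=q,Q
# deck frame
D=np.array([.543,-.003,.052]); DY=2.8725
def Rdeck(): return Rn.from_euler('z',DY)*Rn.from_euler('y',-.21)
def deckpt(P): return D+Rdeck().apply(np.array(P,float)/1000)
def Rtool_deck():  # tool z = -deck z, tool y along deck x (sign to give yaw~-1.84)
    M=Rdeck().as_matrix(); 
    ty=-M[:,0]; tz=-M[:,2]; tx=np.cross(ty,tz); return Rn.from_matrix(np.c_[tx,ty,tz])
E
python3 - <<'E'
from plan import *
go([((.5,-.15,.23),Rdown(-1.839),12),((.493,.3285,.20),Rdown(-1.137),12)])
print(Rtool_deck().as_euler('xyz'))
E
```

```text
at [ 0.2224 -0.6373  0.2303] [-3.1416  0.     -2.8058]
-35.2 30.7 0.0 -0.000 -0.000 -0.081; -37.6 27.8 0.0 -0.000 -0.000 -0.081; -39.7 24.7 0.0 -0.000 -0.000 -0.081; -41.6 21.4 0.0 -0.000 -0.000 -0.081; -43.1 18.0 0.0 -0.000 -0.000 -0.081; -44.4 14.5 0.0 -0.000 -0.000 -0.081; -45.5 10.8 0.0 -0.000 -0.000 -0.081; -46.2 7.1 0.0 -0.000 -0.000 -0.081; -46.6 3.4 0.0 -0.000 -0.000 -0.081; -46.7 -0.4 0.0 -0.000 -0.000 -0.081; -46.6 -4.1 0.0 -0.000 -0.000 -0.081; -46.1 -7.9 0.0 -0.000 -0.000 -0.081
-38.3 11.1 2.5 0.000 0.000 -0.059; -38.9 8.9 2.5 0.000 0.000 -0.059; -39.3 6.6 2.5 0.000 0.000 -0.059; -39.6 4.3 2.5 0.000 0.000 -0.059; -39.8 1.9 2.5 0.000 0.000 -0.059; -39.9 -0.4 2.5 0.000 0.000 -0.059; -39.8 -2.7 2.5 0.000 0.000 -0.059; -39.6 -5.0 2.5 0.000 0.000 -0.059; -39.2 -7.3 2.5 0.000 0.000 -0.059; -38.7 -9.6 2.5 0.000 0.000 -0.059; -38.1 -11.9 2.5 0.000 0.000 -0.059; -37.3 -14.1 2.5 0.000 0.000 -0.059
[-2.9316  0.      1.3017]
```

Request:
step_arm --commands "-35 31 0 0 0 -0.08; -38 28 0 0 0 -0.08; -40 25 0 0 0 -0.08; -42 21 0 0 0 -0.08; -43 18 0 0 0 -0.08; -44 14 0 0 0 -0.08; -45 11 0 0 0 -0.08; -46 7 0 0 0 -0.08" --jaw 70 --grip_force 20

```text
t: 1.9
eef_pos: [0.4088, -0.3117, 0.2306]
ee_rot: [-3.141, 0.0, -2.163]
force: [-0.4, -0.2, -0.3]
width: 0.0698
```

Request:
step_arm --commands "-47 3 0 0 0 -0.08; -47 0 0 0 0 -0.08; -47 -4 0 0 0 -0.08; -46 -8 0 0 0 -0.08; -38 11 2 0 0 -0.06; -39 9 2 0 0 -0.06; -39 7 2 0 0 -0.06; -40 4 2 0 0 -0.06"

```text
t: 2.9
eef_pos: [0.5002, 0.0105, 0.2225]
ee_rot: [-3.141, 0.0, -1.604]
force: [0.1, 0.5, 0.9]
width: 0.07
```

Request:
step_arm --commands "-40 2 2 0 0 -0.06; -40 0 2 0 0 -0.06; -40 -3 2 0 0 -0.06; -40 -5 2 0 0 -0.06; -39 -7 2 0 0 -0.06; -39 -10 2 0 0 -0.06; -38 -12 2 0 0 -0.06; -37 -14 2 0 0 -0.06"

```text
t: 3.9
eef_pos: [0.494, 0.3303, 0.2064]
ee_rot: [-3.141, 0.0, -1.124]
force: [1.5, -0.9, 0.4]
width: 0.0697
```

```bash
sed -i 's/ty=-M\[:,0\]/ty=M[:,0]/' plan.py; python3 - <<'E'
from plan import *
print(get_state()["t"])
go([((.493,.3285,.09),Rdown(-1.137),4)])
print(Rtool_deck().as_euler('xyz'))
E
```

```text
3.9
at [0.494  0.3303 0.2064] [-3.1412  0.0001 -1.1236]
0.3 0.4 29.1 -0.000 0.000 0.003; 0.3 0.4 29.1 -0.000 0.000 0.003; 0.3 0.4 29.1 -0.000 0.000 0.003; 0.3 0.4 29.1 -0.000 0.000 0.003
[ 2.9316  0.     -1.8399]
```

Request:
step_arm --commands "0 0 30 0 0 0.004; 0 0 30 0 0 0.004; 1 2 30 0 0 0.004; 0 0 26 0 0 0; 0 0 0 0 0 0"

```text
t: 4.53
eef_pos: [0.4918, 0.3261, 0.0885]
ee_rot: [3.138, -0.002, -1.138]
force: [-0.6, 0.1, -0.8]
width: 0.0701
```

```bash
cat > look.py <<'E'
from plan import *
import sys
def two(tag,bt,bs,st=5,ss=5):
    d1=grab_frame("top"); save(d1,f"{tag}t.png",bt,st); d2=grab_frame("side"); save(d2,f"{tag}s.png",bs,ss)
    np.save(tag+"t.npy",d1,allow_pickle=True);np.save(tag+"s.npy",d2,allow_pickle=True); return d1,d2
E
python3 - <<'E'
from look import *
two("g1",(130,170,230,250),(170,210,290,310),6,6); print(cur()[0],cur()[1].as_euler('xyz'))
E
```

```text
[0.4932 0.3274 0.091 ] [-3.141  -0.0001 -1.1375]
```

View pics/g1t.png

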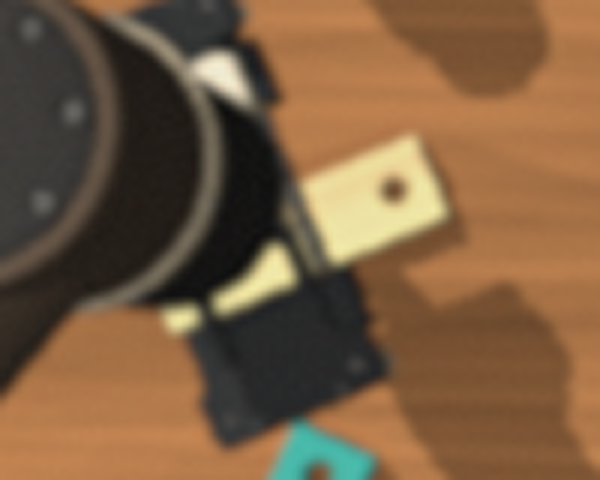

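View pics/g1s.png

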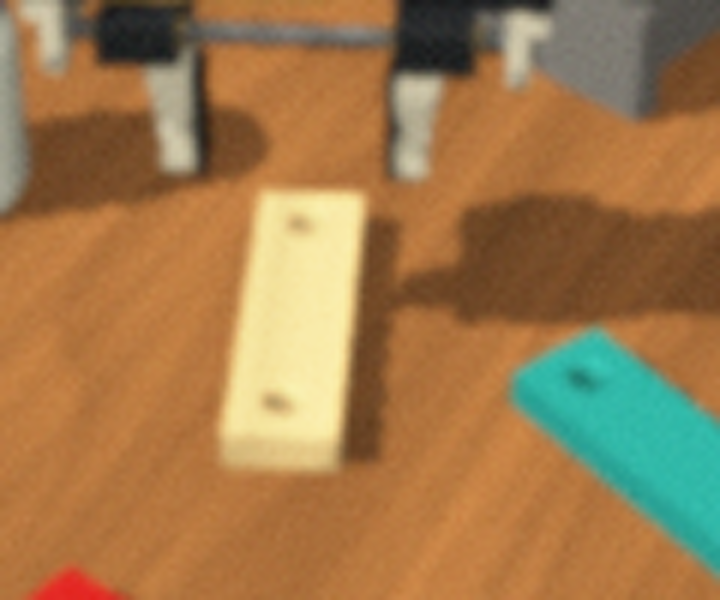

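Both views show the open fingers straddling the cream bar's line: fingertips at side crop (180,172) and (410,178). I'll use them to check the side camera's bias.

```bash
python3 - <<'E'
from look import *
s=np.load("g1s.npy",allow_pickle=True).item()
p,R=cur()
for y in(-35,35):
    for x in (-9.5,9.5):
        q=proj(s,p+R.apply(np.array([x,y,25.])/1000))[0]; print(y,x,(q-[170,210]+.5)*6-.5)
go([((.4928,.3285,.029),Rdown(-1.137),3)])
E
```

```text
-35 -9.5 [207.032  217.1572]
-35 9.5 [212.5926 187.3792]
35 -9.5 [385.9839 223.499 ]
35 9.5 [388.6602 193.5949]
at [0.4932 0.3274 0.091 ] [-3.141  -0.0001 -1.1375]
-0.4 -0.0 20.7 -0.000 -0.000 -0.000; -0.4 -0.0 20.7 -0.000 -0.000 -0.000; -0.4 -0.0 20.7 -0.000 -0.000 -0.000
```

```bash
python3 - <<'E'
from look import *
for n,o,k in (("t",(130,170),6),("s",(170,210),6)):
    d=np.load(f"g1{n}.npy",allow_pickle=True).item()
    p=np.array([.4925,.3268,.0897]);R=Rdown(-1.1375)
    im=cv2.imread(f"pics/g1{n}.png")
    def L(P):
        q=proj(d,p+R.apply(np.array(P)/1000)); q=(q-o+.5)*k-.5; cv2.polylines(im,[np.int32(q)],False,(255,0,255),1,cv2.LINE_AA)
    for y in(-35,35): L([(-9.5,y,25),(9.5,y,25),(9.5,y,-10),(-9.5,y,-10),(-9.5,y,25)])
    for z in(-41,): L([(-39,-96,z),(39,-96,z),(39,96,z),(-39,96,z),(-39,-96,z)])
    cv2.imwrite(f"pics/g1{n}o.png",im)
a=cv2.imread("pics/g1to.png");b=cv2.imread("pics/g1so.png");b=b[:480]
cv2.imwrite("pics/g1o.png",cv2.resize(np.hstack([a,b]),None,fx=.6,fy=.6))
E
```

```text
(no output)
```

View pics/g1o.png

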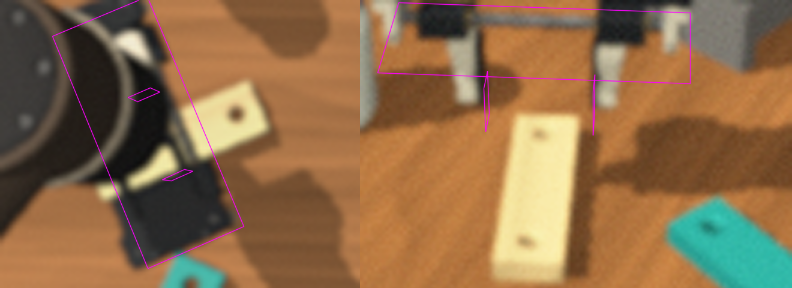

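The side overlay shows the fingers about 7 px higher than predicted. I'll go down partway and look again before trusting the z value.

Request:
step_arm --commands "0 0 20 0 0 0; 0 0 20 0 0 0; 0 0 5 0 0 0; 0 0 0 0 0 0"

```text
t: 5.12
eef_pos: [0.4933, 0.3276, 0.0462]
ee_rot: [-3.14, 0.0, -1.138]
force: [-1.0, -0.5, 0.6]
width: 0.0701
```

```bash
python3 - <<'E'
from look import *
two("g2",(130,170,230,250),(170,210,290,310),6,6); p,R=cur(); print(p,R.as_euler('xyz'))
for n,o,k in (("t",(130,170),6),("s",(170,210),6)):
    d=np.load(f"g2{n}.npy",allow_pickle=True).item()
    im=cv2.imread(f"pics/g2{n}.png")
    def L(P):
        q=proj(d,p+R.apply(np.array(P)/1000)); q=(q-o+.5)*k-.5; cv2.polylines(im,[np.int32(q)],False,(255,0,255),1,cv2.LINE_AA)
    for y in(-35,35): L([(-9.5,y,25),(9.5,y,25),(9.5,y,-10),(-9.5,y,-10),(-9.5,y,25)])
    cv2.imwrite(f"pics/g2{n}o.png",im)
a=cv2.imread("pics/g2to.png");b=cv2.imread("pics/g2so.png");b=b[:480]
cv2.imwrite("pics/g2o.png",cv2.resize(np.hstack([a,b]),None,fx=.6,fy=.6))
E
```

```text
[0.4933 0.3277 0.0465] [-3.1398  0.0006 -1.1375]
```

View pics/g2o.png

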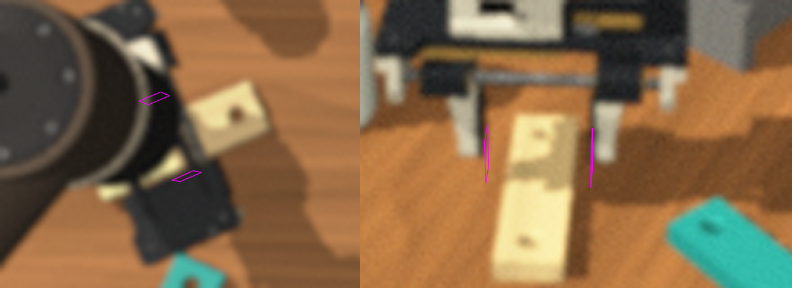

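```bash
python3 - <<'E'
from look import *
p=np.array([.4932,.3275,.0463]);R=Rdown(-1.1375)
t=np.load("g2t.npy",allow_pickle=True).item()
for z in(-41,-70,-100):
  print(z,proj(t,p+R.apply(np.array([[0,96,z],[39,96,z],[-39,96,z]])/1000)).round(1).tolist())
save(t,"g2tt.png",(110,150,230,250),6)
E
```

```text
-41 [[186.6, 237.8], [199.3, 232.2], [173.8, 243.4]]
-70 [[184.8, 238.0], [197.8, 232.2], [171.6, 243.7]]
-100 [[182.7, 238.1], [196.2, 232.2], [169.2, 244.1]]
```

View pics/g2tt.png

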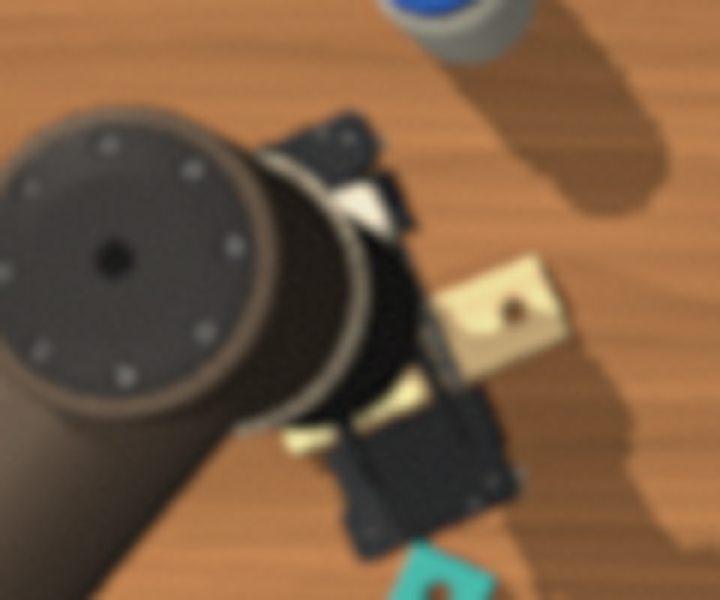

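View pics/g2s.png

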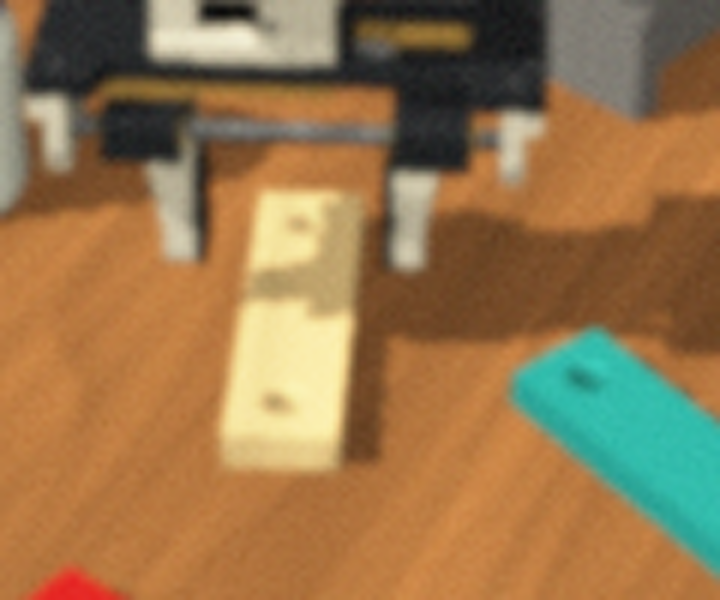

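The top view agrees with the pose (body end px (196.6,231.6) seen, (196.2,232.2) predicted). Only the fingertip height in the side view is uncertain, and it errs on the safe side. I'll descend while watching the force.

Request:
step_arm --commands "0 0 10 0 0 0; 0 0 7 0 0 0; 0 0 0 0 0 0; 0 0 0 0 0 0"

```text
t: 5.72
eef_pos: [0.4928, 0.3271, 0.0282]
ee_rot: [3.141, -0.0, -1.138]
force: [-0.5, 0.5, -0.2]
width: 0.0702
```

```bash
python3 - <<'E'
from look import *
two("g3",(130,170,230,250),(190,220,270,280),6,8); p,R=cur(); print(p,R.as_euler('xyz'))
E
```

```text
[0.4929 0.3272 0.0284] [-3.1414  0.     -1.1377]
```

View pics/g3s.png

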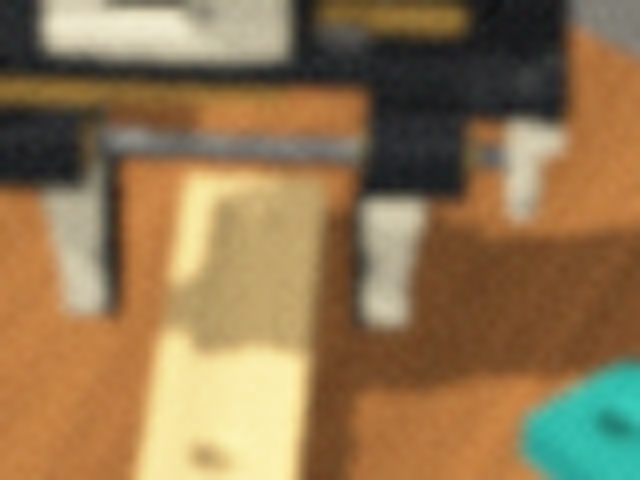

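Request:
step_arm --commands "0 0 0 0 0 0; 0 0 0 0 0 0; 0 0 0 0 0 0; 0 0 0 0 0 0; 0 0 0 0 0 0; 0 0 0 0 0 0" --jaw 36 --grip_force 20

```text
t: 6.58
eef_pos: [0.4928, 0.3271, 0.0283]
ee_rot: [-3.142, 0.0, -1.138]
force: [0.7, 0.3, 0.1]
width: 0.0358
```

```bash
python3 - <<'E'
from look import *
two("g4",(130,170,230,250),(190,220,270,280),6,8); p,R=cur(); print(p,R.as_euler('xyz'))
E
```

```text
[0.4927 0.3271 0.0283] [-3.1416  0.     -1.1378]
```

View pics/g4s.png

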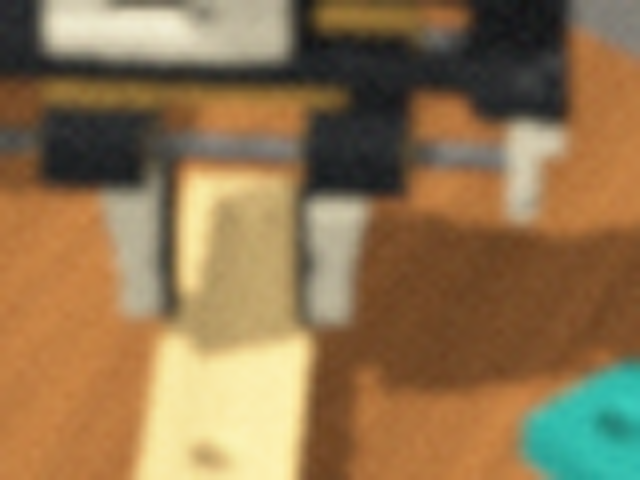

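The width reads 35.8 mm, less than the bar's 44 mm. So the fingers closed above the bar, and the real fingertips are higher than the reported TCP implies. I'll feel for the bar's top to measure that offset.

Request:
step_arm --commands "0 0 2 0 0 0; 0 0 1 0 0 0; 0 0 0 0 0 0"

```text
t: 7.05
eef_pos: [0.4927, 0.327, 0.0251]
ee_rot: [3.141, -0.0, -1.138]
force: [-0.2, -0.2, 0.1]
width: 0.036
```

Request:
step_arm --commands "0 0 1 0 0 0; 0 0 1 0 0 0; 0 0 0 0 0 0"

```text
t: 7.42
eef_pos: [0.4927, 0.3271, 0.0232]
ee_rot: [3.141, -0.0, -1.138]
force: [0.4, -0.4, -0.3]
width: 0.036
```

Request:
step_arm --commands "0 0 1 0 0 0; 0 0 1 0 0 0; 0 0 0 0 0 0"

```text
t: 7.8
eef_pos: [0.4927, 0.327, 0.0211]
ee_rot: [3.141, -0.0, -1.138]
force: [-0.5, 0.6, -0.3]
width: 0.036
```

Request:
step_arm --commands "0 0 1 0 0 0; 0 0 1 0 0 0; 0 0 0 0 0 0"

```text
t: 8.18
eef_pos: [0.4928, 0.3272, 0.02]
ee_rot: [-3.141, -0.0, -1.137]
force: [-2.4, -0.8, 7.8]
width: 0.0359
```

```bash
python3 - <<'E'
from look import *
p=np.array([.4928,.3271,.0283]);R=Rdown(-1.1378)
s=np.load("g4s.npy",allow_pickle=True).item()
for dz in (0,.01,.02):
  q=proj(s,p+[0,0,dz]+R.apply(np.array([[-39,-96,-41],[-39,0,-41],[-39,96,-41],[0,0,-41],[-9.5,-20,25],[-9.5,20,25]])/1000))
  print(dz,((q-[190,220]+.5)*8-.5).round().tolist())
save(s,"g4ss.png",(150,180,290,280),5)
E
```

```text
0 [[-108.0, 257.0], [228.0, 269.0], [565.0, 281.0], [240.0, 185.0], [174.0, 376.0], [306.0, 380.0]]
0.01 [[-110.0, 230.0], [228.0, 241.0], [566.0, 253.0], [240.0, 158.0], [173.0, 350.0], [306.0, 355.0]]
0.02 [[-112.0, 202.0], [227.0, 214.0], [568.0, 225.0], [239.0, 130.0], [172.0, 324.0], [306.0, 329.0]]
```

View pics/g4ss.png

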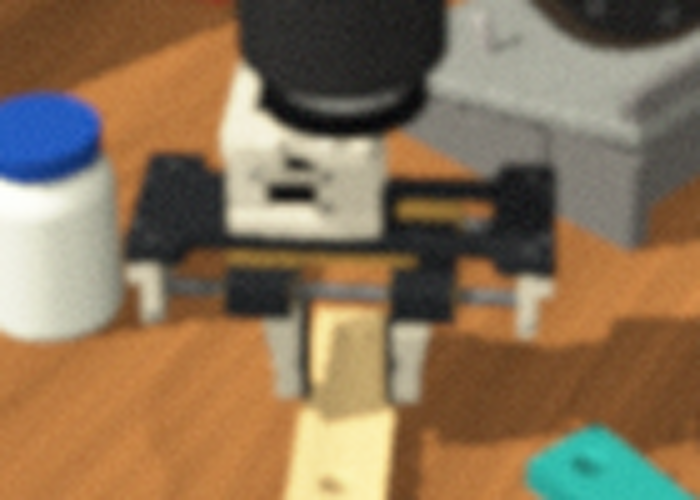

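Contact came at TCP z ≈ 0.0203 (7.8 N) on the 16 mm bar top. So the fingertips are only about 4.5 mm ahead of the reported TCP, a 20 mm offset that matches the side picture. I'll raise, open and descend using that.

Request:
step_arm --commands "0 0 -4 0 0 0; 0 0 0 0 0 0; 0 0 0 0 0 0; 0 0 6 0 0 0; 0 0 6 0 0 0; 0 0 4 0 0 0; 0 0 0 0 0 0" --jaw 66

```text
t: 9.05
eef_pos: [0.4925, 0.3268, 0.0066]
ee_rot: [3.141, -0.001, -1.138]
force: [1.0, 0.6, 0.4]
width: 0.0659
```

Request:
step_arm --commands "0 0 0 0 0 0; 0 0 0 0 0 0; 0 0 0 0 0 0; 0 0 0 0 0 0; 0 0 0 0 0 0" --jaw 36 --grip_force 25

```text
t: 9.68
eef_pos: [0.4928, 0.3272, 0.0075]
ee_rot: [-3.141, 0.0, -1.138]
force: [-1.4, 0.6, 2.0]
width: 0.0438
```

Gripped (width 43.8 mm). Lifting, then moving with the deck's tilt to hover above the pins.

```bash
python3 - <<'E'
from plan import *
h=deckpt((0,1.2,72)); print(h)
go([((.4928,.3272,.16),Rdown(-1.138),4),((.52,.15,.16),Rdown(-1.5),5),(h,Rtool_deck(),6)])
E
```

```text
[ 0.5571 -0.0081  0.1224]
at [0.4928 0.3272 0.0075] [-3.1413  0.0001 -1.1378]
-0.0 0.0 -38.1 -0.000 0.000 0.000; -0.0 0.0 -38.1 -0.000 0.000 0.000; 0.0 0.0 -38.1 -0.000 0.000 0.000; 0.0 0.0 -38.1 -0.000 0.000 0.000
34.5 9.9 0.0 0.000 -0.000 0.072; 35.1 7.4 0.0 0.000 -0.000 0.072; 35.5 4.9 0.0 0.000 -0.000 0.072; 35.8 2.3 0.0 0.000 -0.000 0.072; 35.9 -0.3 -0.0 0.000 -0.000 0.072
26.7 -4.3 6.3 -0.035 -0.006 0.056; 26.5 -6.0 5.9 -0.035 -0.006 0.056; 26.1 -7.7 5.5 -0.035 -0.006 0.056; 25.7 -9.4 5.1 -0.035 -0.006 0.056; 25.1 -11.0 4.6 -0.035 -0.006 0.056; 24.5 -12.5 4.0 -0.035 -0.006 0.056
```

Request:
step_arm --commands "0 0 -20 0 0 0; 0 0 -38 0 0 0; 0 0 -40 0 0 0; 0 0 -40 0 0 0; 0 0 -15 0 0 0; 34 10 0 0 0 0.07; 35 7 0 0 0 0.07; 35 5 0 0 0 0.07"

```text
t: 10.68
eef_pos: [0.5085, 0.2205, 0.1591]
ee_rot: [3.14, -0.001, -1.35]
force: [0.9, -0.6, -0.4]
width: 0.0436
```

Request:
step_arm --commands "36 2 0 0 0 0.07; 36 0 0 0 0 0.07; 27 -4 6 -0.035 -0.006 0.056; 26 -6 6 -0.035 -0.006 0.056; 26 -8 6 -0.035 -0.006 0.056; 26 -9 5 -0.035 -0.006 0.056; 25 -11 5 -0.035 -0.006 0.056; 24 -12 4 -0.035 -0.006 0.056"

```text
t: 11.68
eef_pos: [0.5585, -0.007, 0.1207]
ee_rot: [2.927, -0.0, -1.827]
force: [-0.1, 0.2, -0.1]
width: 0.0437
```

```bash
python3 - <<'E'
from plan import *
print(get_state()["force"],get_state()["width"])
go([(deckpt((0,1.2,72)),Rtool_deck(),1)])
E
```

```text
[-0.0515  0.1899 -0.1413] 0.043688551267463856
at [ 0.5585 -0.007   0.1207] [ 2.9266 -0.0004 -1.8272]
1.5 1.4 -1.5 0.005 -0.003 0.012
```

Request:
step_arm --commands "1.5 1.5 -1.5 0.005 -0.003 0.012; 0 0 0 0 0 0; 0 0 0 0 0 0"

```text
t: 12.05
eef_pos: [0.5573, -0.0067, 0.124]
ee_rot: [2.935, 0.001, -1.836]
force: [0.1, 0.5, -1.2]
width: 0.0438
```

```bash
python3 - <<'E'
from look import *
two("i1",(225,130,345,230),(195,110,315,210),6,6); p,R=cur(); print(p,R.as_euler('xyz'))
for n,o,k in (("t",(225,130),6),("s",(195,110),6)):
    d=np.load(f"i1{n}.npy",allow_pickle=True).item(); im=cv2.imread(f"pics/i1{n}.png")
    def L(P):
        q=proj(d,P); q=(q-o+.5)*k-.5; cv2.polylines(im,[np.int32(q)],False,(255,0,255),1,cv2.LINE_AA)
    for z in(-8,8):
        L(p+R.apply(np.array([(-75-1.2,-22,z-.8),(75-1.2,-22,z-.8),(75-1.2,22,z-.8),(-75-1.2,22,z-.8),(-75-1.2,-22,z-.8)])/1000))
    cv2.imwrite(f"pics/i1{n}o.png",im)
E
```

```text
[ 0.5574 -0.0066  0.1242] [ 2.935  0.001 -1.836]
```

View pics/i1to.png

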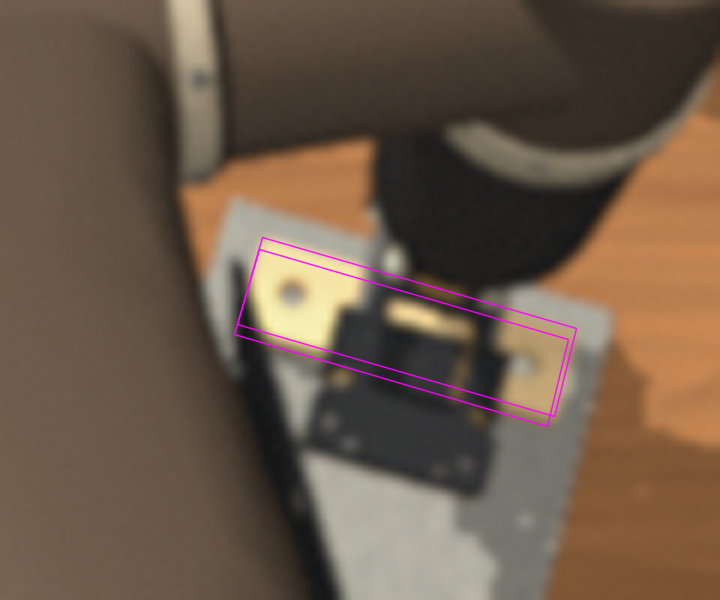

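View pics/i1so.png

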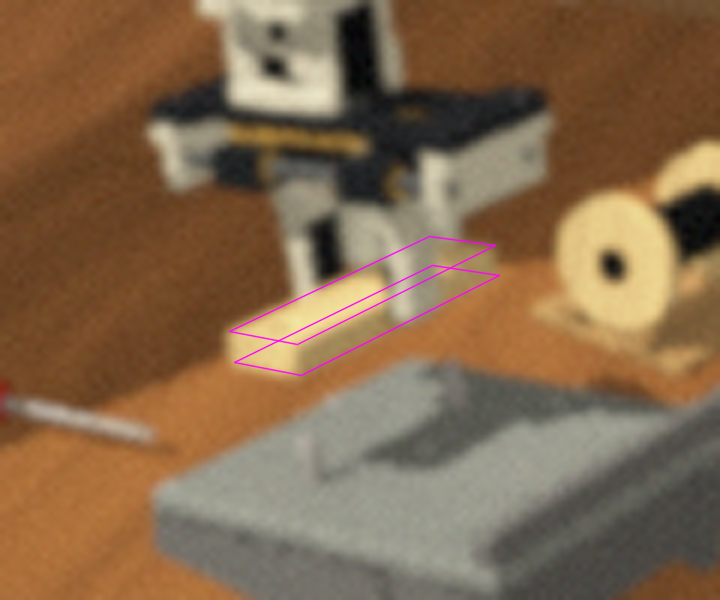

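The overlay agrees with the images within about 1 px in both views, so the 20 mm offset lies along the tool axis. The pins are at side crop (310,440) and (452,370), and the bar's near end is at (235–300,370). I'll descend to just above the tips and look through the holes.

Request:
step_arm --commands "0 0 15 0 0 0; 0 0 15 0 0 0; 0 0 5 0 0 0; 0 0 0 0 0 0"

```text
t: 12.65
eef_pos: [0.5502, -0.0055, 0.089]
ee_rot: [2.933, -0.0, -1.837]
force: [0.3, 0.4, -0.7]
width: 0.044
```

```bash
python3 - <<'E'
from look import *
two("i2",(255,160,325,210),(215,140,295,200),10,9); p,R=cur(); print(p,R.as_euler('xyz'), Rdeck().inv().apply(p-D)*1000)
E
```

```text
[ 0.5509 -0.0054  0.0898] [ 2.9348  0.0006 -1.8373] [-0.2036  0.2346 38.6636]
```

View pics/i2t.png

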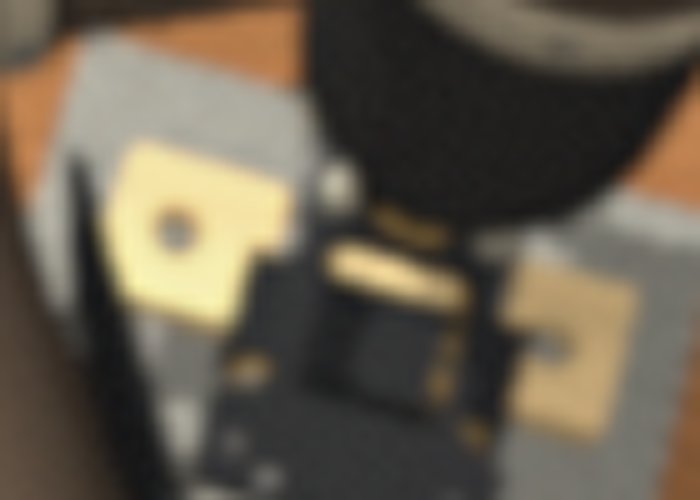

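View pics/i2s.png

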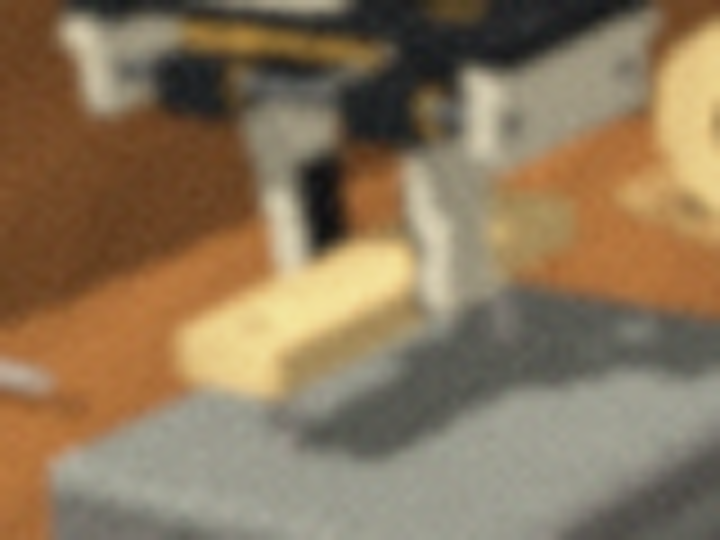

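```bash
cat > rel.py <<'E'
from fit import *
from plan import *
def run(obsb, zc, obsd=obsd):
    cams={id(a):0,id(b):1}
    def model(x):
        r=[]
        for d,P,p in obsd:
            r.append(proj(d,mdeck(x[:3],np.array(P,float)))[0]+x[6+2*cams[id(d)]:8+2*cams[id(d)]]-p)
        for d,P,p in obsb:
            c,s=np.cos(x[5]),np.sin(x[5]); P=np.array(P,float); Q=np.array([x[3]*1000+c*P[0]-s*P[1],x[4]*1000+s*P[0]+c*P[1],zc+P[2]])
            r.append(proj(d,mdeck(x[:3],Q))[0]+x[6+2*cams[id(d)]:8+2*cams[id(d)]]-p)
        return np.concatenate(r)
    f=lambda x:np.r_[model(x),x[6:]/1.0*.7]
    s=least_squares(f,[.543,-.003,2.87,0,0,0,0,0,0,0],loss='soft_l1')
    J=s.jac; C=np.linalg.inv(J.T@J)*.4; 
    print("deck",s.x[:3],"bar in deck mm",s.x[3:5]*1000,"yaw",s.x[5],"px shift",s.x[6:]); print("sd mm",np.sqrt(np.diag(C))[3:6]*1000)
    print("res",model(s.x).reshape(-1,2).round(1).tolist()); return s.x
E
python3 - <<'E'
from rel import *
o=(255,160);q=(215,140)
A=lambda p:px(p,o,10);B=lambda p:px(p,q,9)
run([(a,(-22,-75,8),A((128,140))),(a,(22,-75,8),A((105,293))),(a,(-22,75,8),A((640,280))),(a,(22,75,8),A((598,440))),
 (a,(0,-55,6),A((178,230))),(a,(0,55,6),A((553,345))),
 (b,(-22,-75,-8),B((180,368))),(b,(22,-75,-8),B((278,398))),(b,(22,-75,8),B((285,360))),(b,(-22,-75,8),B((180,335)))],39.5)
E
```

```text
deck [ 0.5433 -0.0042  2.8729] bar in deck mm [ 0.8771 -1.7617] yaw 0.004220363131434848 px shift [ 0.2128  0.3323 -0.5148  0.5285]
sd mm [ 1.2345  1.1748 15.8195]
res [[-0.4, -0.1], [0.7, 0.3], [-0.9, 0.0], [0.0, -0.4], [0.2, 0.4], [0.7, -0.2], [-0.1, -0.2], [-0.4, -0.0], [0.0, -0.3], [0.4, 0.3], [-1.4, -1.0], [-0.1, 1.0], [0.6, -0.8], [0.1, 0.5], [-0.1, -0.2], [0.5, 1.2], [0.7, 0.2], [-0.8, -0.7], [-0.3, -0.2]]
```

Joint fit: the bar is at deck (0.9,−1.8) mm with yaw about 0.004, and needs to be at (0,0). I'll apply the correction and descend, feeling for contact.

Request:
step_arm --commands "1.5 -0.9 3 0 0 0; 0 0 3 0 0 0; 0 0 2 0 0 0; 0 0 2 0 0 0; 0 0 0 0 0 0"

```text
t: 13.38
eef_pos: [0.549, -0.0065, 0.0795]
ee_rot: [2.934, 0.001, -1.837]
force: [-0.3, 1.0, -2.5]
width: 0.0439
```

Request:
step_arm --commands "0 0 1 0 0 0; 0 0 1 0 0 0; 0 0 0 0 0 0"

```text
t: 13.75
eef_pos: [0.5486, -0.0064, 0.0777]
ee_rot: [2.934, 0.001, -1.837]
force: [0.7, 0.3, -1.2]
width: 0.0438
```

```bash
cat > st.py <<'E'
from plan import *
s=get_state(); p,R=cur(); print("t",s["t"],"deck",Rdeck().inv().apply(p-D)*1000,"F tool",R.inv().apply(s["force"]),"M tool",R.inv().apply(s["moment"]),"w",s["width"],"rot err",(Rtool_deck().inv()*R).as_rotvec())
E
python3 st.py
```

```text
t 13.75 deck [-0.8504  1.7748 26.451 ] F tool [-0.4779 -0.8313  1.0029] M tool [ 0.629  -0.0256 -0.0437] w 0.04377508792485474 rot err [ 0.0029 -0.0001 -0.0025]
```

Request:
step_arm --commands "0 0 2 0 0 0; 0 0 2 0 0 0; 0 0 0 0 0 0"

```text
t: 14.12
eef_pos: [0.5477, -0.0062, 0.0736]
ee_rot: [2.934, 0.0, -1.837]
force: [-0.7, -0.0, -0.6]
width: 0.0437
```

```bash
python3 st.py; python3 - <<'E'
from look import *
two("i3",(255,160,325,210),(215,140,295,200),10,9)
E
```

```text
t 14.125 deck [-0.7678  1.8668 22.2127] F tool [0.2172 0.5498 0.7363] M tool [ 0.7626 -0.047  -0.0283] w 0.0437015926579736 rot err [ 0.0025  0.     -0.0025]
```

View pics/i3s.png

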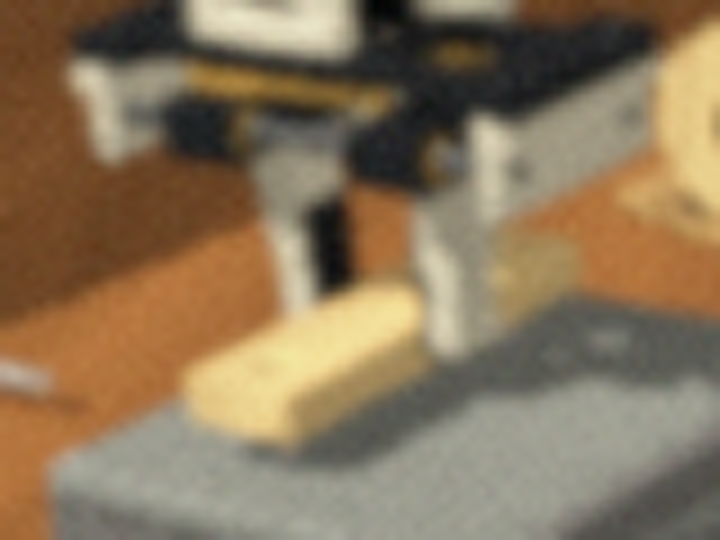

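View pics/i3t.png

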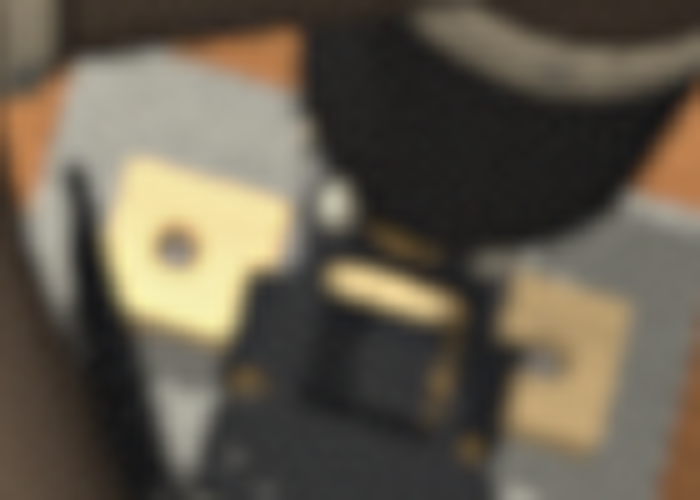

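The side view shows the pins hidden inside the bar with no lateral force, so it is threading. Continuing down to flush (TCP deck z ≈ 7).

Request:
step_arm --commands "0 0 3 0 0 0; 0 0 3 0 0 0; 0 0 3 0 0 0; 0 0 2 0 0 0; 0 0 0 0 0 0"

```text
t: 14.85
eef_pos: [0.5455, -0.0056, 0.0628]
ee_rot: [2.934, 0.0, -1.837]
force: [-0.3, 0.0, -0.6]
width: 0.0436
```

```bash
python3 st.py
```

```text
t 14.85 deck [-0.8158  1.8572 11.2409] F tool [0.0669 0.1979 0.6972] M tool [0.6692 0.024  0.0222] w 0.0436103204816658 rot err [ 0.0025  0.0001 -0.0025]
```

Request:
step_arm --commands "0 0 2 0 0 0; 0 0 1 0 0 0; 0 0 0 0 0 0"

```text
t: 15.22
eef_pos: [0.5451, -0.0054, 0.0601]
ee_rot: [2.934, 0.001, -1.837]
force: [-0.7, -0.2, -0.7]
width: 0.0439
```

Request:
step_arm --commands "0 0 1 0 0 0; 0 0 1 0 0 0; 0 0 0 0 0 0"

```text
t: 15.6
eef_pos: [0.545, -0.0054, 0.0591]
ee_rot: [2.935, 0.001, -1.837]
force: [-1.4, 0.1, 7.4]
width: 0.0436
```

```bash
python3 st.py
```

```text
t 15.6 deck [-1.0344  1.74    7.4892] F tool [ 0.2686  2.8862 -6.9833] M tool [-0.4583 -0.0423  0.037 ] w 0.04357076924686386 rot err [ 0.0036 -0.0002 -0.003 ]
```

Contact is 7 N at TCP deck z = 7.5, where flush was expected at 7.2. Releasing and looking.

Request:
step_arm --commands "0 0 -0.5 0 0 0; 0 0 0 0 0 0; 0 0 0 0 0 0; 0 0 -20 0 0 0; 0 0 -40 0 0 0; 0 0 -40 0 0 0; 40 0 -20 0 0 0; 50 0 0 0 0 0" --jaw 70

```text
t: 16.6
eef_pos: [0.5461, -0.0992, 0.1778]
ee_rot: [2.938, 0.002, -1.835]
force: [-0.5, 0.0, -0.1]
width: 0.0703
```

Request:
step_arm --commands "50 0 0 0 0 0; 50 0 0 0 0 0; 50 0 0 0 0 0; 0 0 0 0 0 0"

```text
t: 17.1
eef_pos: [0.504, -0.2461, 0.1756]
ee_rot: [2.934, 0.0, -1.841]
force: [-0.3, 0.5, 0.2]
width: 0.0701
```

```bash
python3 st.py; python3 - <<'E'
from look import *
two("i4",(235,155,335,255),(200,120,330,230),6,6)
E
```

```text
t 17.1 deck [ -0.6752 244.7444 126.498 ] F tool [-0.3959  0.4277 -0.0949] M tool [ 0.6286 -0.0732  0.0821] w 0.07007515500433784 rot err [ 0.0021 -0.0005  0.0013]
```

View pics/i4s.png

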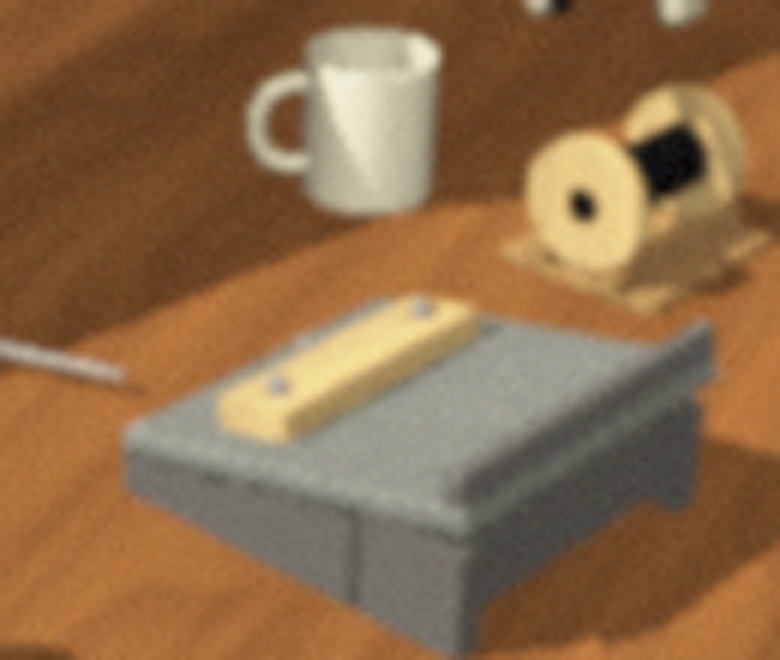

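View pics/i4t.png

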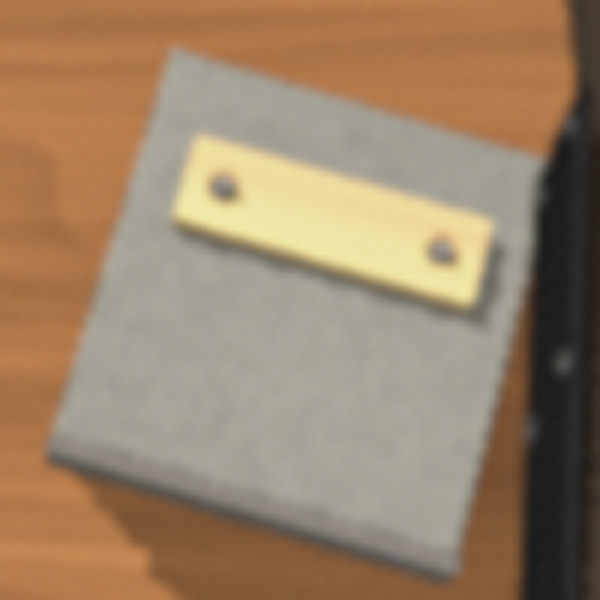

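The bar lies flush, with both pin tips standing in its holes (top crop (224,186) and (441,250)). Next I'll measure the reel.

```bash
python3 - <<'E'
from fit import *
o=(355,180)
A=lambda p:px(p,o,10);B=lambda p:px(p,os_,6)
print("near face: side",atz(b,B((583,204)),.051),"top",atz(a,A((193,245)),.051))
for u,v in (((290,212),(550,285)),((262,325),(515,395))):
    P,Q=atz(a,A(u),.055),atz(a,A(v),.055); print(P,Q,"axis angle",np.arctan2(*(Q-P)[[1,0]]),"->yaw",np.arctan2(*(Q-P)[[1,0]])-np.pi/2+2*np.pi)
# overlay free fit on outline points
def f(x):
    r=[]
    def rim(y): 
        th=np.linspace(0,2*np.pi,120); return np.array([mflat(.051)(x,np.array([40*np.cos(t),y,40*np.sin(t)])) for t in th])
    def ext(d,y): q=proj(d,rim(y)); return q[:,0].min(),q[:,0].max(),q[:,1].min(),q[:,1].max()
    n=ext(b,-55); fsr=[ext(b,y) for y in(45,55,-45)]
    r+= [n[0]-B((524,0))[0], n[2]-B((0,130))[1], n[3]-B((0,274))[1]]
    r+= [fsr[0][1]-B((745,0))[0] if 0 else max(fsr[0][1],fsr[1][1])-B((746,0))[0], min(fsr[0][2],fsr[1][2])-B((0,82))[1], fsr[2][1]-B((648,0))[0]]
    t=ext(a,55); r+=[t[1]-A((630,0))[0], ext(a,45)[3]-A((0,475))[1] if 0 else max(t[3],ext(a,45)[3])-A((0,480))[1]]
    m=ext(a,-45); r+=[m[1]-A((290,0))[0], m[2]-A((0,110))[1]]
    return np.array(r)
s=least_squares(f,[.5,-.31,2.865],loss='soft_l1'); print(s.x,f(s.x).round(1))
d=Rn.from_euler('z',s.x[2]).apply([0,-.055,0]); print("near face ctr",s.x[:2]+d[:2])
E
```

```text
near face: side [ 0.5169 -0.2529  0.051 ] top [ 0.515  -0.2537  0.051 ]
[ 0.5249 -0.2811  0.055 ] [ 0.505  -0.3569  0.055 ] axis angle -1.8280614019577033 ->yaw 2.884327578426986
[ 0.4916 -0.2724  0.055 ] [ 0.4726 -0.3459  0.055 ] axis angle -1.8232872319033886 ->yaw 2.889101748481301
[ 0.5034 -0.3081  2.8405] [ 0.3  0.7 -1.2  0.3  0.  -0.2 -0.3 -0.3  0.1  0.1]
near face ctr [ 0.5197 -0.2556]
```

```bash
python3 - <<'E'
from look import *
t=np.load("top0.npy",allow_pickle=True).item()
save(t,"mug.png",(360,120,440,180),8)
print("mug top px centre", atz(t,(394,147),.09))
c=np.array([.5017,-.3072,.15]); 
go([(c,Rdown(-1.847),3),([.5017,-.3072,.095],Rdown(-1.847),2)])
E
```

```text
mug top px centre [ 0.6782 -0.302   0.09  ]
at [ 0.505  -0.2439  0.1757] [ 2.9341  0.0008 -1.839 ]
20.7 -6.2 7.4 0.069 -0.000 0.003; 20.6 -5.7 7.8 0.069 -0.000 0.003; 20.6 -5.2 8.2 0.069 -0.000 0.003
0.0 -0.0 27.5 0.000 0.000 0.000; 0.0 -0.0 27.5 0.000 0.000 0.000
```

View pics/mug.png

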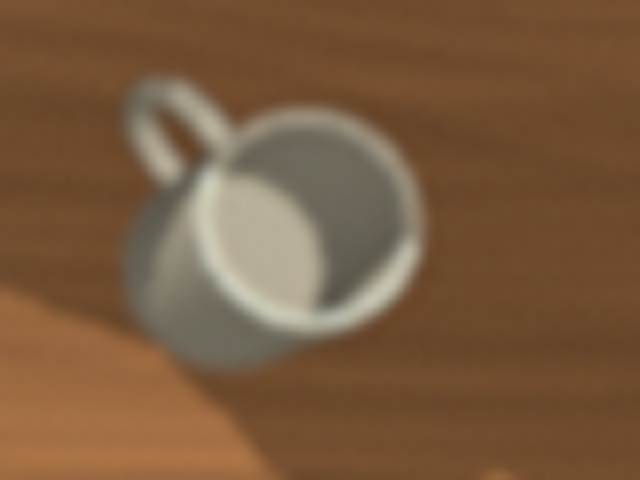

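The mug (rim at top px (399,147), x≈0.67) is clear of the gripper's reach. Approaching the reel.

Request:
step_arm --commands "21 -6 7 0.069 0 0.003; 21 -6 8 0.069 0 0.003; 21 -5 8 0.069 0 0.003; 0 0 27 0 0 0; 0 0 20 0 0 0; 0 0 0 0 0 0" --jaw 76

```text
t: 17.95
eef_pos: [0.5012, -0.3066, 0.1024]
ee_rot: [3.139, -0.0, -1.845]
force: [-0.7, 0.2, 0.7]
width: 0.0761
```

```bash
python3 - <<'E'
from look import *
d1,d2=two("r1",(340,160,440,250),(270,90,350,190),6,6); p,R=cur(); print(p,R.as_euler('xyz'))
for n,o,k,d in (("t",(340,160),6,d1),("s",(270,90),6,d2)):
    im=cv2.imread(f"pics/r1{n}.png")
    def L(P):
        q=proj(d,P); q=(q-o+.5)*k-.5; cv2.polylines(im,[np.int32(q)],False,(255,0,255),1,cv2.LINE_AA)
    for y in(-38,38): L(p+R.apply(np.array([(-9.5,y,4.5),(9.5,y,4.5),(9.5,y,-30),(-9.5,y,-30),(-9.5,y,4.5)])/1000))
    th=np.linspace(0,6.3,40)
    for y in(-55,-45,45,55): L(np.array([.5017,-.3072,.051])+Rn.from_euler('z',2.865).apply(np.array([(40*np.cos(t),y,40*np.sin(t)) for t in th])/1000))
    cv2.imwrite(f"pics/r1{n}o.png",im)
a=cv2.imread("pics/r1to.png");b=cv2.imread("pics/r1so.png");
cv2.imwrite("pics/r1o.png",cv2.resize(np.hstack([cv2.resize(a,None,fx=.72,fy=.72),cv2.resize(b,None,fx=.72,fy=.72)[:388]]),None,fx=1,fy=1))
go([([.5017,-.3072,.04],Rdown(-1.847),3)])
E
```

```text
[ 0.5026 -0.3073  0.1043] [-3.1412 -0.0005 -1.845 ]Traceback (most recent call last):
  File "<stdin>", line 12, in <module>
    return _nx.concatenate(arrs, 1, dtype=dtype, casting=casting)
           ~~~~~~~~~~~~~~~^^^^^^^^^^^^^^^^^^^^^^^^^^^^^^^^^^^^^^^
ValueError: all the input array dimensions except for the concatenation axis must match exactly, but along dimension 0, the array at index 0 has size 389 and the array at index 1 has size 388
```

View pics/r1so.png

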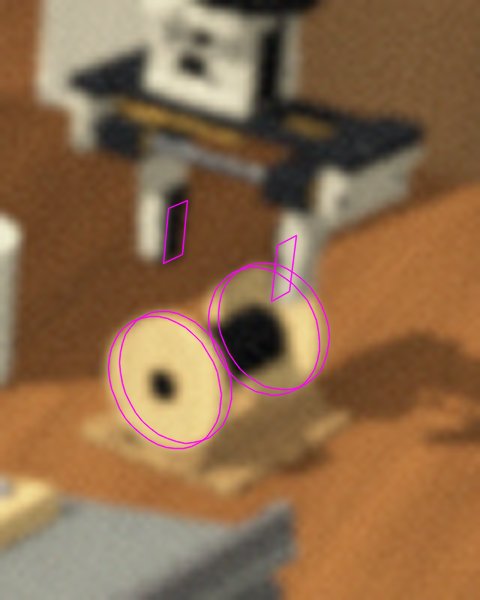

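View pics/r1to.png

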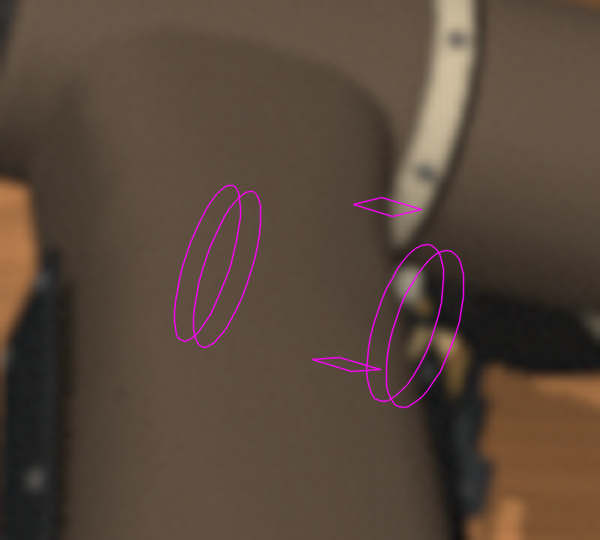

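The side overlay matches the reel and fingers within about 1 px (near flange centre (165,382), fingers straddling the core). Descending.

Request:
step_arm --commands "0 0 20 0 0 0; 0 0 20 0 0 0; 0 0 14 0 0 0; 0 0 9 0 0 0; 0 0 0 0 0 0"

```text
t: 18.68
eef_pos: [0.5017, -0.3078, 0.0405]
ee_rot: [3.141, -0.0, -1.846]
force: [0.6, 0.1, 0.1]
width: 0.0761
```

Request:
step_arm --commands "0 0 0 0 0 0; 0 0 0 0 0 0; 0 0 0 0 0 0; 0 0 0 0 0 0; 0 0 0 0 0 0; 0 0 0 0 0 0" --jaw 32 --grip_force 25

```text
t: 19.42
eef_pos: [0.5013, -0.3078, 0.0408]
ee_rot: [3.141, -0.0, -1.846]
force: [-2.2, 1.9, 2.6]
width: 0.039
```

```bash
python3 st.py;python3 - <<'E'
from look import *
two("r2",(340,160,440,250),(270,100,350,170),6,8)
E
```

```text
t 19.425 deck [-42.2969 304.8697  -2.4594] F tool [-1.2284  2.6586 -2.6002] M tool [-1.1234 -0.1043 -0.0155] w 0.03898815384103763 rot err [ 0.2091 -0.0004  0.0066]
```

View pics/r2s.png

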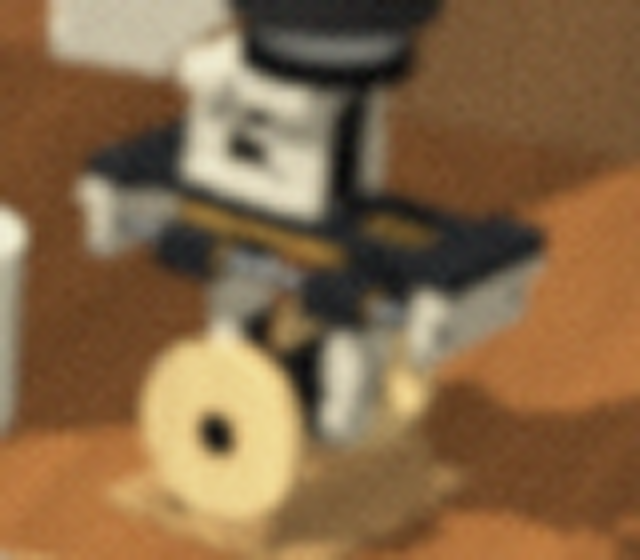

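Gripped on the core (width 39 mm, core 40 mm). Lifting, then transiting over the deck.

```bash
python3 - <<'E'
from plan import *
h=deckpt((66,0,70)); print(h)
go([([.5015,-.3078,.15],Rdown(-1.846),3),(h,Rtool_deck(),7)])
E
```

```text
[0.4948 0.0103 0.1342]
at [ 0.5013 -0.3078  0.0408] [ 3.1408 -0.0003 -1.8465]
-0.0 -0.0 -36.4 0.000 -0.000 -0.000; -0.0 -0.0 -36.4 0.000 -0.000 -0.000; -0.0 -0.0 -36.4 0.000 -0.000 -0.000
-43.5 13.3 2.3 -0.030 0.000 -0.001; -43.5 13.2 2.6 -0.030 0.000 -0.001; -43.5 13.0 3.0 -0.030 0.000 -0.001; -43.5 12.9 3.4 -0.030 0.000 -0.001; -43.5 12.7 3.8 -0.030 0.000 -0.001; -43.5 12.6 4.2 -0.030 0.000 -0.001; -43.5 12.4 4.5 -0.030 0.000 -0.001
```

Request:
step_arm --commands "0 0 -5 0 0 0; 0 0 -10 0 0 0; 0 0 -25 0 0 0; 0 0 -35 0 0 0; 0 0 -35 0 0 0; 0 0 0 0 0 0" --grip_force 35

```text
t: 20.27
eef_pos: [0.504, -0.3085, 0.1546]
ee_rot: [-3.135, -0.001, -1.846]
force: [0.1, -0.0, -2.8]
width: 0.0393
```

```bash
python3 st.py;python3 - <<'E'
from look import *
two("r3",(340,160,440,250),(270,80,350,150),6,8)
go([(deckpt((66,0,70)),Rtool_deck(),7)])
E
```

```text
t 20.275 deck [-21.2472 304.9066 109.3952] F tool [-0.0193 -0.1011  2.7865] M tool [-0.0541 -0.066   0.0279] w 0.03930361791103963 rot err [ 0.2168 -0.0001  0.0061]
at [ 0.5018 -0.3076  0.151 ] [-3.1407  0.0003 -1.8466]
-43.4 13.3 2.4 -0.030 0.000 -0.001; -43.4 13.2 2.8 -0.030 0.000 -0.001; -43.5 13.1 3.2 -0.030 0.000 -0.001; -43.5 12.9 3.6 -0.030 0.000 -0.001; -43.5 12.8 4.0 -0.030 0.000 -0.001; -43.5 12.6 4.3 -0.030 0.000 -0.001; -43.5 12.4 4.7 -0.030 0.000 -0.001
```

View pics/r3s.png

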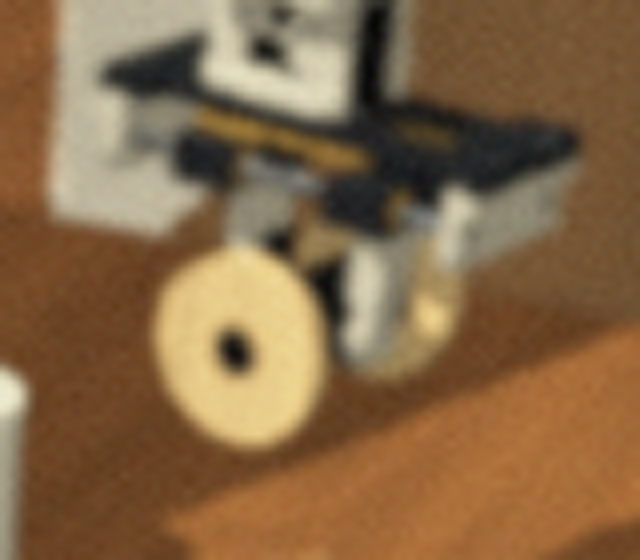

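Request:
step_arm --commands "-43 13 0 -0.03 0 0; -43 13 2 -0.03 0 0; -44 13 3 -0.03 0 0; -44 13 4 -0.03 0 0; -44 13 5 -0.03 0 0; -43 13 5 -0.03 0 0; -43 12 5 -0.03 0 -0.005; 0 0 0 0 0 0"

```text
t: 21.38
eef_pos: [0.4953, 0.0121, 0.1333]
ee_rot: [2.929, 0.0, -1.839]
force: [0.5, -0.3, -2.8]
width: 0.0392
```

```bash
python3 st.py;python3 - <<'E'
from look import *
two("r4",(235,145,335,245),(190,90,310,190),6,6)
go([(deckpt((66,0,70)),Rtool_deck(),1)])
E
```

```text
t 21.375 deck [65.8225 -1.9228 69.0975] F tool [ 0.1881 -1.1651  2.6603] M tool [0.8248 0.123  0.0424] w 0.03920870299588563 rot err [-0.0025  0.0002 -0.0012]
at [0.4951 0.01   0.1338] [ 2.9299 -0.0004 -1.8404]
-0.2 0.4 -0.3 0.002 -0.000 -0.001
```

View pics/r4s.png

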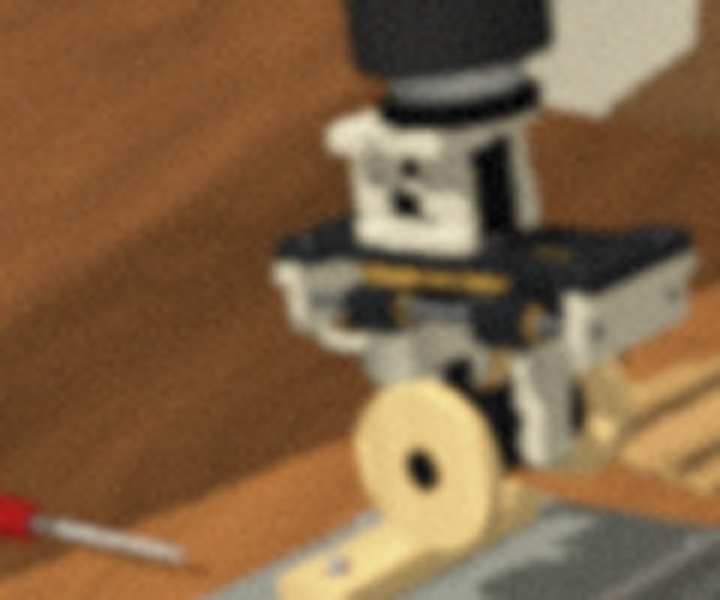

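View pics/r4t.png

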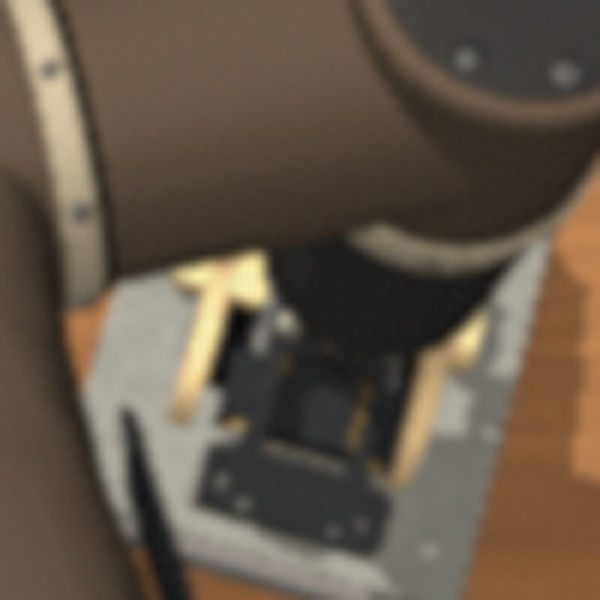

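```bash
python3 - <<'E'
from look import *
p,R=cur()
for n,o,obs in(("s",(190,90),(423,468)),):
    d=np.load(f"r4{n}.npy",allow_pickle=True).item()
    for e in(-3,0,3): print(n,e,((proj(d,p+R.apply(np.array([-55+e,0,-10.5])/1000))[0]-o+.5)*6-.5).round(),obs)
d=np.load("r4t.npy",allow_pickle=True).item()
for y in(-55,-45,45,55):  # lowest (uphill) rim point
    q=proj(d,p+R.apply(np.array([[y,40*np.cos(t),-10.5+40*np.sin(t)] for t in np.linspace(0,6.28,90)])/1000)); q=(q-[235,145]+.5)*6-.5; i=q[:,1].argmax(); print(y,q[i].round())
E
```

```text
s -3 [422. 467.] (423, 468)
s 0 [427. 465.] (423, 468)
s 3 [431. 463.] (423, 468)
-55 [172. 420.]
-45 [194. 426.]
45 [387. 484.]
55 [408. 490.]
```

Both flanges match the prediction (top crop lower rim points about (182,420) and (398,487)), so the reel is centred within about 1 mm. Lowering until it touches the deck uphill of the bar.

Request:
step_arm --commands "1 -1 10 0 0 0; 0 0 12 0 0 0; 0 0 8 0 0 0; 0 0 4 0 0 0; 0 0 1 0 0 0; 0 0 0 0 0 0"

```text
t: 22.22
eef_pos: [0.4895, 0.0106, 0.1006]
ee_rot: [2.932, 0.001, -1.841]
force: [0.5, -0.9, -2.4]
width: 0.0388
```

```bash
python3 st.py
```

```text
t 22.225 deck [64.0692  1.11   36.0127] F tool [ 0.736  -1.1683  2.214 ] M tool [ 0.8205 -0.0419 -0.0349] w 0.03878473007345218 rot err [ 0.0003 -0.0012  0.0013]
```

Request:
step_arm --commands "0 0 2 0 0 0; 0 0 2 0 0 0; 0 0 1 0 0 0; 0 0 0 0 0 0"

```text
t: 22.72
eef_pos: [0.4883, 0.0109, 0.0955]
ee_rot: [2.931, 0.001, -1.841]
force: [0.5, 0.2, -1.8]
width: 0.0394
```

```bash
python3 st.py
```

```text
t 22.725 deck [64.2646  1.1824 30.7362] F tool [-0.346  -0.7397  1.6622] M tool [0.8045 0.0081 0.0027] w 0.03935194044466977 rot err [-0.0002 -0.001   0.0014]
```

Request:
step_arm --commands "0 0 1 0 0 0; 0 0 0 0 0 0"

```text
t: 22.98
eef_pos: [0.4884, 0.0109, 0.0951]
ee_rot: [2.932, 0.001, -1.841]
force: [-1.0, -0.3, 3.2]
width: 0.039
```

```bash
python3 st.py
```

```text
t 22.975 deck [64.0847  1.0935 30.3592] F tool [ 0.532   1.5463 -2.9264] M tool [ 0.048   0.0053 -0.0051] w 0.03903195041607 rot err [ 0.0005 -0.0011  0.0011]
```

Touchdown at z = 30.4, with a normal force change of about 5 N. Now pressing down the slope in small steps.

Request:
step_arm --commands "0 -2 0 0 0 0; 0 -2 0 0 0 0; 0 -1 0 0 0 0; 0 -1 0 0 0 0; 0 0 0 0 0 0"

```text
t: 23.6
eef_pos: [0.4938, 0.0093, 0.0938]
ee_rot: [2.932, 0.001, -1.841]
force: [-1.7, 0.6, 5.5]
width: 0.0392
```

```bash
python3 st.py
```

```text
t 23.6 deck [58.3109  1.2308 30.3507] F tool [-0.1249  2.936  -5.0465] M tool [-0.7133  0.0668 -0.0195] w 0.03922984801928777 rot err [-0.0001 -0.0009  0.0011]
```

Request:
step_arm --commands "0 -1 0 0 0 0; 0 -1 0 0 0 0; 0 0 0 0 0 0"

```text
t: 23.98
eef_pos: [0.4957, 0.0088, 0.0934]
ee_rot: [2.931, 0.001, -1.841]
force: [-2.4, 0.8, 5.6]
width: 0.0394
```

```bash
python3 st.py
```

```text
t 23.975 deck [56.3365  1.2457 30.35  ] F tool [-0.1324  3.6848 -4.9578] M tool [-0.7343 -0.0017  0.004 ] w 0.03939712144384792 rot err [-0.0001 -0.0009  0.0012]
```

Request:
step_arm --commands "0 -1 0 0 0 0; 0 0 0 0 0 0"

```text
t: 24.22
eef_pos: [0.4965, 0.0085, 0.0932]
ee_rot: [2.931, 0.001, -1.841]
force: [-2.1, 1.3, 6.8]
width: 0.0391
```

```bash
python3 st.py
```

```text
t 24.225 deck [55.3797  1.265  30.3345] F tool [-0.6911  3.7339 -6.1882] M tool [-0.7042  0.0726  0.0278] w 0.03914497753254484 rot err [-0.0002 -0.0009  0.0012]
```

Request:
step_arm --commands "0 -1 0 0 0 0; 0 0 0 0 0 0"

```text
t: 24.48
eef_pos: [0.4975, 0.0083, 0.093]
ee_rot: [2.931, 0.001, -1.841]
force: [-2.3, 0.5, 6.1]
width: 0.0393
```

```bash
python3 st.py
```

```text
t 24.475 deck [54.3816  1.245  30.3503] F tool [ 0.1371  3.5948 -5.4935] M tool [-0.7084  0.0264  0.0038] w 0.03930097279597894 rot err [-0.0002 -0.0009  0.0012]
```

Request:
step_arm --commands "0 -1 0 0 0 0; 0 0 0 0 0 0"

```text
t: 24.72
eef_pos: [0.4984, 0.008, 0.0928]
ee_rot: [2.931, 0.001, -1.841]
force: [-1.9, 0.3, 6.1]
width: 0.0392
```

```bash
python3 st.py
```

```text
t 24.725 deck [53.3644  1.2822 30.3502] F tool [ 0.2586  3.114  -5.5645] M tool [-0.6668  0.038  -0.019 ] w 0.039155784148741914 rot err [-0.0002 -0.0009  0.0012]
```

Request:
step_arm --commands "0 -1 0 0 0 0; 0 0 0 0 0 0"

```text
t: 24.98
eef_pos: [0.4992, 0.0077, 0.0926]
ee_rot: [2.931, 0.001, -1.841]
force: [-3.4, 0.3, 7.7]
width: 0.039
```

```bash
python3 st.py
```

```text
t 24.975 deck [52.5562  1.2858 30.3346] F tool [ 0.6522  4.8544 -6.8042] M tool [-1.104  -0.0291  0.0551] w 0.03904402786660297 rot err [-0.0005 -0.0009  0.0013]
```

Request:
step_arm --commands "0 -1 0 0 0 0; 0 0 0 0 0 0"

```text
t: 25.22
eef_pos: [0.4996, 0.0077, 0.0925]
ee_rot: [2.93, 0.001, -1.841]
force: [-4.8, 2.1, 10.1]
width: 0.0397
```

```bash
python3 st.py
```

```text
t 25.225 deck [52.1755  1.2801 30.329 ] F tool [-0.7554  7.1411 -8.7824] M tool [-2.1695 -0.3215  0.0346] w 0.039743295311104106 rot err [-0.0016 -0.0008  0.0014]
```

Contact: the motion stalls at x ≈ 52.2 and the slope force rises to 7 N. The yaw moment of only 0.03 N m suggests both flanges are loaded. One more small press to confirm, then pictures.

Request:
step_arm --commands "0 -1 0 0 0 0; 0 0 0 0 0 0; 0 0 0 0 0 0"

```text
t: 25.6
eef_pos: [0.4998, 0.0075, 0.0924]
ee_rot: [2.929, 0.0, -1.842]
force: [-7.0, 3.5, 12.3]
width: 0.0391
```

```bash
python3 st.py; python3 - <<'E'
from look import *
two("r5",(235,145,335,245),(210,110,300,200),6,6)
E
python3 st.py
```

```text
t 25.6 deck [51.8667  1.335  30.281 ] F tool [ -1.4662  10.1258 -10.3814] M tool [-3.2974 -0.503   0.1569] w 0.03908996699901801 rot err [-0.0027 -0.0007  0.0015]
t 25.7 deck [51.8983  1.3402 30.293 ] F tool [ -2.0767   9.6786 -10.4191] M tool [-3.2301 -0.6106  0.1418] w 0.039156637823118935 rot err [-0.0027 -0.0007  0.0015]
```

View pics/r5s.png

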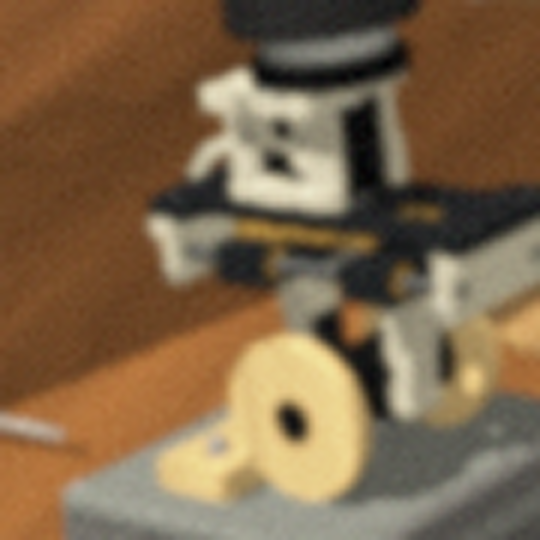

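View pics/r5t.png

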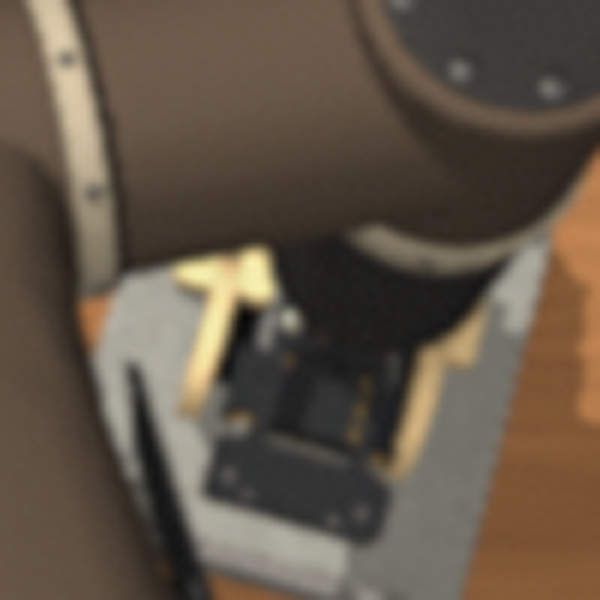

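The side view shows the near flange resting against the bar's uphill edge (crop (245,470)). Slope force is about 10 N and the yaw moment +0.15 N m, so both flanges are loaded but the +y one slightly more. I'll trim the yaw to even them.

Request:
step_arm --commands "0 0.3 -0.2 0 0 0.004; 0 0 0 0 0 0; 0 0 0 0 0 0"

```text
t: 26.08
eef_pos: [0.4999, 0.0075, 0.0925]
ee_rot: [2.929, -0.0, -1.845]
force: [-5.3, 2.3, 8.9]
width: 0.0396
```

```bash
python3 st.py
```

```text
t 26.075 deck [51.8518  1.3296 30.332 ] F tool [-0.7819  7.4438 -7.4935] M tool [-2.4778 -0.4036  0.0955] w 0.03956506266103227 rot err [-0.0022 -0.0007  0.0054]
```

The arm of the bar's reaction is about 13–20 mm, well inside the ±50 mm between the flanges, so both bear. Releasing now and retreating square to the deck.

Request:
step_arm --commands "0 0 0 0 0 0; 0 0 0 0 0 0; 0 0 0 0 0 0; 0 0 0 0 0 0" --jaw 72

```text
t: 26.58
eef_pos: [0.5011, 0.0073, 0.0918]
ee_rot: [2.931, -0.0, -1.846]
force: [0.3, -0.2, 0.8]
width: 0.0704
```

```bash
python3 st.py
```

```text
t 26.575 deck [50.4374  1.2486 29.9044] F tool [ 0.0963 -0.1233 -0.8281] M tool [ 0.656  -0.0194  0.0095] w 0.07036762094172695 rot err [-0.0001 -0.001   0.0056]
```

Request:
step_arm --commands "0 0 -5 0 0 0; 0 0 -15 0 0 0; 0 0 -30 0 0 0; 0 0 -40 0 0 0; 0 0 -40 0 0 0; 40 0 -10 0 0 0; 50 0 0 0 0 0; 50 0 0 0 0 0"

```text
t: 27.58
eef_pos: [0.4912, -0.1367, 0.2303]
ee_rot: [2.933, 0.0, -1.845]
force: [0.3, -0.3, 0.3]
width: 0.0718
```

Request:
step_arm --commands "50 0 0 0 0 0; 50 0 0 0 0 0; 0 0 0 0 0 0; 0 0 0 0 0 0"

```text
t: 28.08
eef_pos: [0.4642, -0.2317, 0.2296]
ee_rot: [2.932, 0.0, -1.846]
force: [0.6, -0.6, -0.1]
width: 0.072
```

```bash
python3 st.py; python3 - <<'E'
from look import *
two("f1",(235,155,335,255),(200,120,330,230),6,6)
E
```

```text
t 28.075 deck [ 51.8015 241.4312 170.529 ] F tool [ 0.4423 -0.7888 -0.0685] M tool [ 0.6172 -0.057  -0.019 ] w 0.07203876571399427 rot err [ 0.0009 -0.0014  0.0063]
```

View pics/f1s.png

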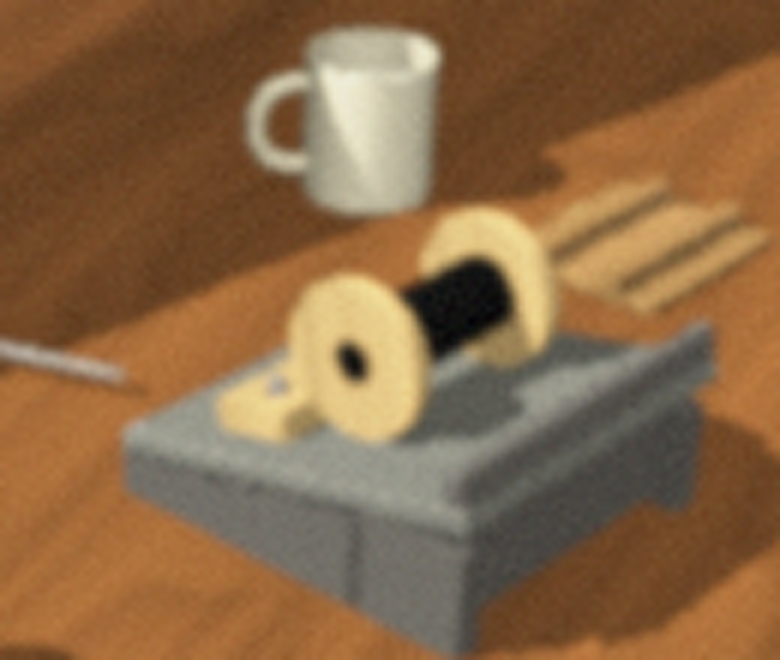

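View pics/f1t.png

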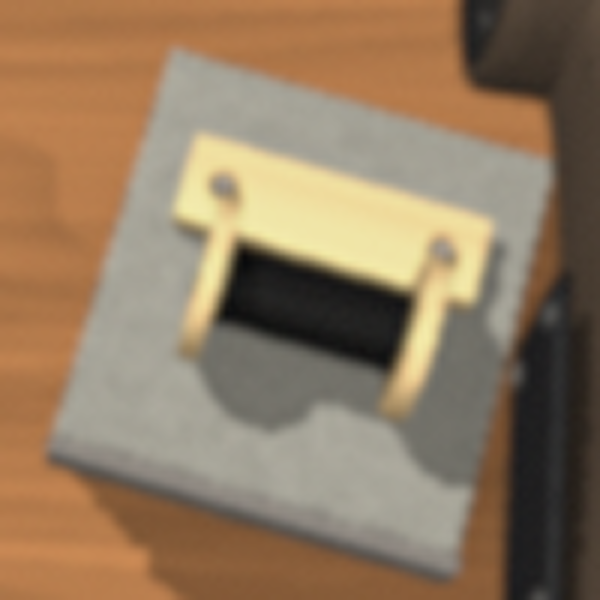

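The reel rests squarely against the bar with equal margins at both ends (top crop flanges at (222,230) and (430,285)), and the jar, mug and screwdriver look undisturbed. I'll wait a moment and check that nothing creeps.

Request:
step_arm --commands "0 0 0 0 0 0; 0 0 0 0 0 0; 0 0 0 0 0 0; 0 0 0 0 0 0; 0 0 0 0 0 0; 0 0 0 0 0 0; 0 0 0 0 0 0; 0 0 0 0 0 0"

```text
t: 29.18
eef_pos: [0.4641, -0.2316, 0.2288]
ee_rot: [2.932, -0.0, -1.845]
force: [0.7, -0.2, 0.8]
width: 0.0718
```

```bash
python3 - <<'E'
from look import *
d1,d2=two("f2",(0,0,512,384),(200,120,330,230),1.5,6)
for n,d in(("t",d1),("s",d2)):
    o=np.load(f"f1{n}.npy",allow_pickle=True).item()["frame"].astype(int); f=d["frame"].astype(int)
    bx=(slice(155,255),slice(235,320)) if n=="t" else (slice(120,230),slice(200,330))
    print(n,np.abs(cv2.GaussianBlur((o-f)[bx].astype(np.float32),(0,0),1)).max())
a=np.load("top0.npy",allow_pickle=True).item()["frame"].astype(np.float32)
for k,s in(("jar",(slice(120,175),slice(165,215))),("driver",(slice(85,155),slice(275,300))),("mug",(slice(125,172),slice(370,415)))):
    print(k,np.abs(cv2.GaussianBlur(a[s]-d1["frame"][s].astype(np.float32),(0,0),1)).max())
E
```

```text
t 11.118585
s 4.0639777
jar 22.112635
driver 21.73071
mug 122.159386
```

View pics/f2t.png

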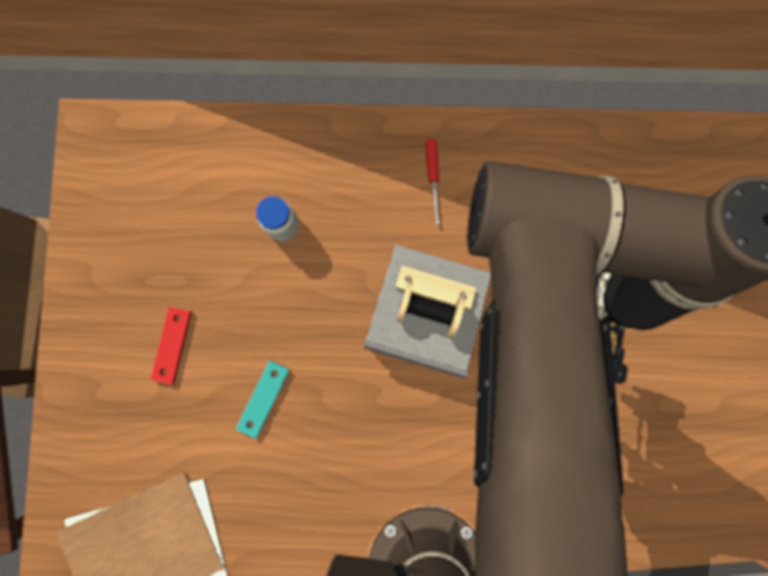

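Nothing moves between the two sets of pictures. The top view shows reel and bar in place (1.5× px (435,300)) and the jar and screwdriver where they were. The arm hides the mug here, but the side view shows it unmoved. Handing in.

```bash
python3 -c "
from station import *
print(job_done())"
```

```text
the job is handed in; nothing more can be done
None
```

The job is handed in at about 29 s of the 72 s allowed. The stop bar is flush on the deck over both pins, and the reel rests against it and stayed put after release.

**What I did:**
- **Bar:** I picked the plywood bar rather than the red or teal look-alikes and threaded it over both pins until it bottomed on the deck with about 7 N. I then released it and confirmed it by picture.
- **Reel:** I took it by its core and set it on the deck about 10 mm uphill of the bar. I pressed it down the slope until it stalled at 7–10 N, then released it.

**Last checks:**
- The gripper read no force after release, and the side pictures taken 1 s apart showed no change. The top pair differed only slightly, which I put down to image noise.
- The reel sits square and midway along the bar.
- The jar and screwdriver look unmoved in the final top view. The arm hid the mug there, but the side view shows it in place.

**Checks that failed or disagreed:**
- The fingertips were only about 4.5 mm ahead of the reported tool point, not the 25 mm stated. My first close therefore went over the top of the bar. I measured the offset by touching the bar's top with about 8 N and corrected for it from then on.
- While pressing, the flange at deck +y carried somewhat more load than the other. A small yaw trim made little difference. The reaction stayed well between the flanges, so I judged that both were bearing on the bar.
- The reel met the bar at a reading of about 52 mm instead of 54 mm. That fits the roughly 1 mm deck calibration error plus the bar's play on the pins.

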